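# Clear the assembly nest and load a rotor blank

## Robot

A 6-joint arm with a two-finger parallel gripper is mounted at the origin on the work surface. World frame = base frame: x ahead of the robot, y to its left, z up, the work surface at z = 0. Lengths are in m, angles in rad, forces in N, time in s.
With the tool pointing down it reaches from about 0.275 to 0.825 m from the base axis. Payload 4.9 kg.
Tool frame: the origin (TCP) lies between the finger pads; the fingertips stand 14 mm ahead of it and the grasp point (between the pads) lies 5 mm behind it; z points along the fingers, y is the line along which they close (so a half turn about z gives the same grasp; the last joint's range is limited). The gripper opens to 85 mm and grips with 20 to 120 N. Pads are 22 mm wide; open, the fingers measure 114 mm over their backs; the gripper's body (76 mm by 85 mm) begins 54 mm behind the grasp point. The pads swing forward as they close: fully open they stand 13 mm farther back than shut.
Start: joints at [-0.134, 0.326, -0.193, 1.052, 0, 1.437], TCP at [0.55, 0, 0.245] pointing down, gripper open.
Joint ranges: [-2.65, 2.65], [-0.97, 1.79], [-1.3, 1.35], [-1.93, 2.1], [-1.47, 1.37], [-3.14, 3.14]. Speed limits (rad/s): [2.57, 2.57, 3.14, 3.14, 3.14, 3.14].

## Interface

Orientations are given as a unit quaternion [x, y, z, w].
In Python, from plant import sensors, optics, robot gives the robot as it stands. The module is installed in compiled form; this text tells all that it offers.
- The arm moves only by the tool carry_out, never from a script. Its argument "steps" is a list that holds one entry, the list of rows, each a list of 6 numbers: the shift along the tool's x, y, z as a fraction of full scale, then the turn, a rotation vector about the tool's x, y, z as a fraction of full scale. In form: [[[tx, ty, tz, wx, wy, wz], ...]]. A call has 1 to 20 rows; each row is the pose to reach, as a shift and turn from the pose commanded when the call began, along the tool's axes at that moment, turning the shorter way round; what a row does not reach only later rows make up. Full scale, the value 1, is 20 cm for a shift and 2 pi rad for a turn. A row lasts 1/12 s, in which the tool goes at most 41.7 mm and 7.16 degrees, less where a joint would pass 70% of its speed; a pose out of reach is approached as far as the arm can. A call with a number of a shift or a turn outside -1 to 1 is refused whole. A call with a gripper value outside its range is refused whole. "hand" is the closure, from 0 (fully open) to 1 (shut), set as the call begins (left out, the last holds). The fingers move at their own pace and stop on an object; the grip force is fixed at half the most. Time passes only in rows, so rows that repeat a pose let the fingers close. It gives the time, the measured TCP pose, the force, the opening and the grip force at its end, in the units of the state.
- sensors.observe(): the state, without advancing time (a new reading comes with each control period).
- optics.grab_frame(name): name is "scene" or "side" or "wrist"; returns a dict with "img" (420x560x3 uint8, red, green, blue), "vertical_fov" (degrees; the focal length in pixels is half the picture's height over the tangent of half this angle, whatever the lens; pixels are square), "cx", "cy" (the principal point, pixels), "dist_coeffs" ([k1, k2, p1, p2, k3] as OpenCV has them; the pictures are not rectified), "world_from_camera" (4x4, takes a point from camera to world coordinates); the wrist camera has in their place "T_tool_cam" (4x4, takes a point from camera to tool coordinates, whose origin is the TCP and whose axes are the flange's). Camera axes: x right, y down, z forward; pixel columns grow to the right and rows downward; lengths in m; the calibration is good to about 2 mm. A picture is of the moment at which its call begins: read the wrist's pose just before it. There is no depth.
- robot.sign_off(): hands the job in; it is judged then, once.
Trained networks look in a picture, given as the dict that the camera call returned (one of the last four; its "shot" number tells which), for a name from the list of things; names that differ only in an ending like _2 or _b are one class to them, and where a whole thing is asked for, a point or a joint stands for the part that bears it (a point fixed in the world has none). Each returns a list of dicts, best first, with "p" (0 to 1); they miss things now and then, are a little off and sometimes report something else, mostly with a low value. They report only what shows in the picture. A call takes as long as a camera call.
- optics.search_frame(picture, thing): "centre" ([x, y, z] in m, in world coordinates, good to about 4 mm: the middle of the surface that is visible of it).
- optics.trace(picture, thing): "mask" (420x560 bool, what is visible of it).
The state is a dict: "t": time; "joint_positions": joint angles; "dq": joint speeds; "joint_torque": joint torques, N m; "tcp_pos": TCP position; "ee_rot": TCP orientation; "force": force on the tool from outside, world axes, zero at the start; "ft_torque": the same for the moment, N m; "gripper_width": opening from 0.0 (shut) to 1.0 (fully open); "finger_force": force on a finger pad.
Only numpy, scipy, OpenCV 4.12 (cv2) and the standard library are available. Lean on these libraries where they do the work, as an engineer would, in place of code of your own. Each camera call takes 0.05 s, during which the arm holds its last target. There are 200 camera calls.

## Task

Clear all three black plastic offcuts off the steel assembly bed (one lies in the round nest, under the edge of the bridge) into the deep scrap bin beside it. Then take from the shallow tray the blank that matches the nest's outline, lay it flat in the nest, hub up, and press it down home with about 10 N before letting go. Leave the other blank, the screwdriver and the tin where they are.

Things in the scene. Friction and masses are not known exactly. Their poses are not given: they have to be found in the camera images.
- press: fixed assembly bed: steel plate 170 (x) x 250 (y) x 30 tall with a round recess (the nest) 62 diameter, 4 deep, at its centre; a bridge stands over its half on the robot's side. Origin: centre of the underside, on the table; x points from the open front (the side away from the robot) to the bridge, towards the robot; z up
- bridge: fixed bridge on the bed, same origin and axes as press: a grey bar, y +-115, from x = +9 to +55, from 100 to 150 above the table (70 to 120 above the bed), with a black box (y +-35) on it up to 184 above the table, on two posts 20 diameter at x = +32, y = +-100. Above the nest's centre and front half it is open
- press_hole0 (a point): centre of the nest's mouth, level with the bed's upper face (30 above the table); the nest's floor is 4 below it. Axes as press
- bin: deep open scrap bin, grey plastic, fixed, 160 (x) x 140 (y) x 85 tall outside, walls and floor 4 thick; stands on the left or the right of the bed. Origin: centre of the underside
- tray: shallow open dark steel tray, fixed, 200 (x) x 140 (y) x 18 tall outside, walls and floor 3 thick; stands on the other side of the bed and holds both blanks. Origin: centre of the underside
- round_blank: round blank: disc 60 diameter, 8 thick; on top, in the middle, an upright round hub 20 diameter, 40 tall (top 48 above the underside). Loose, about 100 g, aluminium, lies flat on the tray floor. Origin: centre of the underside, z up
- square_blank: bystander, square blank: plate 54 x 54, 8 thick; on top, in the middle, an upright round hub 20 diameter, 40 tall (top 48 above the underside). Loose, about 100 g, aluminium, lies flat on the tray floor. Origin: centre of the underside, z up
- slug: black plastic offcut lying in the nest: upright round slug 26 diameter, 28 tall, with a small stub (10 wide, 10 tall, from 8 to 18 above its underside) reaching 25 out from the axis along its +x. About 30 g. Origin: centre of the round underside
- chunk: black plastic offcut on the bed beside the nest: block 36 (x) x 24 (y) x 26 tall, with a low stub (12 wide, 12 tall) reaching to x = +31. About 40 g. Origin: centre of the block's underside
- wedge: black plastic offcut on the bed on the nest's other side: stepped block, lower part 42 (x) x 22 (y) x 14 tall, upper step 26 (x) x 22 (y) from 14 to 28 high, centred at x = -8. About 35 g. Origin: centre of the lower part's underside
- screwdriver: bystander: screwdriver about 160 long with a black handle, lying on the table beyond the bed, along its own x. Origin: underside, about the middle
- tin: bystander: small low closed tin 46 diameter, 30 tall, on the table beyond the bed. Origin: centre of the underside

How it is judged:
By the outcome, as a careful person would: the job done as asked, in the order asked, and still so for the second after the job is handed in, with the robot touching nothing.
It also fails if it takes over 72 s, if anything falls off the work surface, if the arm or the gripper's body presses on something with over 40 N, if the wrist force passes 120 N, or if a joint passes its speed limit or range.

## Working session

There is one attempt and no reset: what is moved stays moved. The work goes in short steps, Python scripts to look and compute and a tool call to move; the robot and the scene stay as the last step left them, time stands still between calls to the robot, and variables do not carry over. Pictures are saved under pics/ and viewed, at most 10 in all, crops included, and the job is handed in when it is done.

Besides the shell and the picture viewer there is one more tool, called after "Emit:" as name(argument=value, ...), one argument or row to a line, values as JSON. carry_out: Moves the arm, as the interface text tells. Shift numbers are shares of 20 cm and turn numbers shares of 2 pi rad, none past 1 either way. Its arguments: {"type":"object","properties":{"steps":{"type":"array","items":{"type":"array","items":{"type":"array","items":{"type":"number"}}}},"hand":{"type":"number"}},"required":["steps"]}

```bash
mkdir -p pics; cat > h.py <<'E'
import numpy as np, cv2
from scipy.spatial.transform import Rotation as R
from plant import sensors, optics, robot
def cam(p, st=None):
    f=210/np.tan(np.radians(p["vertical_fov"])/2)
    K=np.array([[f,0,p["cx"]],[0,f,p["cy"]],[0,0,1.]])
    if "world_from_camera" in p: T=np.array(p["world_from_camera"])
    else:
        W=np.eye(4);W[:3,:3]=R.from_quat(st["ee_rot"]).as_matrix();W[:3,3]=st["tcp_pos"]
        T=W@np.array(p["T_tool_cam"])
    return K,np.array(p["dist_coeffs"],float),T
def ray(c,uv):
    K,d,T=c
    q=cv2.undistortPoints(np.array(uv,float).reshape(-1,1,2),K,d).reshape(-1,2)
    D=np.c_[q,np.ones(len(q))]@T[:3,:3].T
    return T[:3,3],D/np.linalg.norm(D,axis=1)[:,None]
def onz(c,uv,z):
    o,D=ray(c,uv); return o+D*((z-o[2])/D[:,2])[:,None]
def tri(c1,uv1,c2,uv2):
    o1,D1=ray(c1,[uv1]);o2,D2=ray(c2,[uv2])
    A=[];b=[]
    M=sum(np.eye(3)-np.outer(d,d) for d in (D1[0],D2[0]))
    v=sum((np.eye(3)-np.outer(d,d))@o for o,d in((o1,D1[0]),(o2,D2[0])))
    x=np.linalg.solve(M,v); 
    return x,[np.linalg.norm((np.eye(3)-np.outer(d,d))@(x-o)) for o,d in((o1,D1[0]),(o2,D2[0]))]
def proj(c,P):
    K,d,T=c; Ti=np.linalg.inv(T)
    return cv2.projectPoints(np.array(P,float).reshape(-1,3),cv2.Rodrigues(Ti[:3,:3])[0],Ti[:3,3],K,d)[0].reshape(-1,2)
def save(p,n,scale=1,crop=None):
    im=p["img"][:,:,::-1]
    if crop: im=im[crop[1]:crop[3],crop[0]:crop[2]]
    cv2.imwrite(f"pics/{n}.png",cv2.resize(im,None,fx=scale,fy=scale,interpolation=cv2.INTER_CUBIC))
E
python3 - <<'E'
from h import *
st=sensors.observe(); print(st)
for n in("scene","side","wrist"):
    p=optics.grab_frame(n); save(p,n+"0",1.4); print(n,p["vertical_fov"],p["cx"],p["cy"],p["dist_coeffs"]); print(np.round(cam(p,st)[2],3))
    for t in("press","bridge","press_hole0","bin","tray","round_blank","square_blank","slug","chunk","wedge","screwdriver","tin"):
        r=optics.search_frame(p,t); print(t,[(np.round(q["centre"],3).tolist(),round(q["p"],2)) for q in r[:2]])
E
```

```text
{'t': 0.0, 'joint_positions': array([-1.34175278e-01,  3.26944163e-01, -1.93565676e-01,  1.05201025e+00,
        1.84204706e-05,  1.43659357e+00]), 'dq': array([ 2.11315001e-04, -2.48004107e-04, -6.14906653e-04,  8.79610219e-04,
        1.56349742e-03, -4.73340933e-05]), 'joint_torque': array([-1.24197268e-03, -4.43398941e+01,  2.62443137e+01,  1.56443648e-02,
       -1.97191571e-04, -6.55614656e-06]), 'tcp_pos': array([5.49448799e-01, 1.04836613e-04, 2.44508578e-01]), 'ee_rot': array([ 7.07096809e-01,  7.07116228e-01, -5.15103140e-04, -6.91081863e-04]), 'force': array([ 0.25458618, -0.47458614,  0.19463669]), 'ft_torque': array([ 0.02739673,  0.01186011, -0.02782809]), 'finger_force': 0.0, 'gripper_width': 1.0050987272852432}
scene 54.66400814408964 278.3451848454552 207.65461376946737 [-0.01629421  0.          0.          0.          0.        ]
[[ 0.773  0.372 -0.513  0.973]
 [ 0.634 -0.451  0.628 -0.427]
 [ 0.002 -0.811 -0.585  0.454]
 [ 0.     0.     0.     1.   ]]
press [([0.592, -0.028, 0.027], 0.62)]
bridge []
press_hole0 [([0.594, -0.026, 0.032], 0.65)]
bin [([0.58, -0.246, 
[... 1174 characters left out ...]
 0.023], 0.35)]
screwdriver [([0.713, 0.096, 0.024], 0.56)]
tin [([0.727, -0.075, 0.02], 0.85)]
wrist 61.342486942428806 275.82322219135006 206.52849545600412 [0.00012649 0.         0.         0.         0.        ]
[[ 1.     0.    -0.002  0.55 ]
 [-0.    -0.953 -0.303  0.078]
 [-0.002  0.303 -0.953  0.374]
 [ 0.     0.     0.     1.   ]]
press [([0.574, 0.03, 0.148], 0.91)]
bridge [([0.568, 0.032, 0.152], 0.66)]
press_hole0 [([0.576, 0.031, 0.15], 0.64)]
bin [([0.608, -0.176, 0.036], 0.66)]
tray []
round_blank []
square_blank []
slug []
chunk [([0.625, 0.082, 0.059], 0.68)]
wedge [([0.568, 0.031, 0.153], 0.67)]
screwdriver [([0.712, 0.079, 0.023], 0.77)]
tin [([0.716, -0.088, 0.032], 0.86)]
```

View images.

View pics/scene0.png

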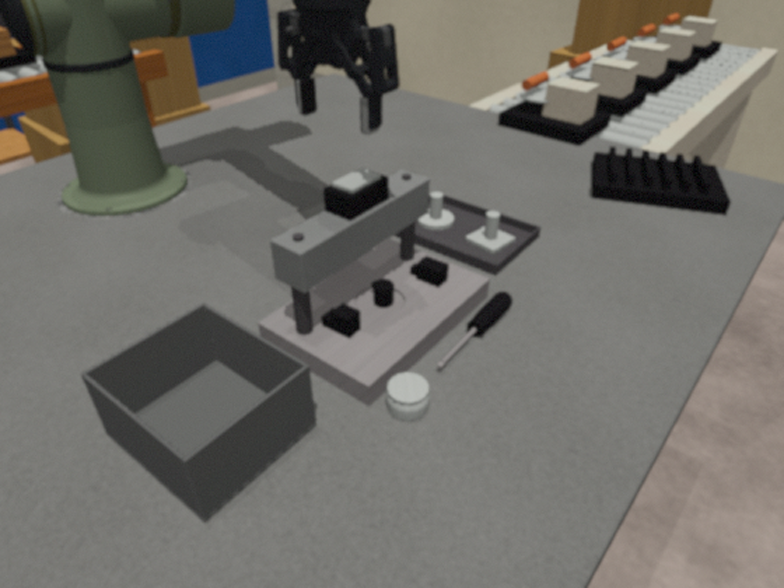

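View pics/side0.png

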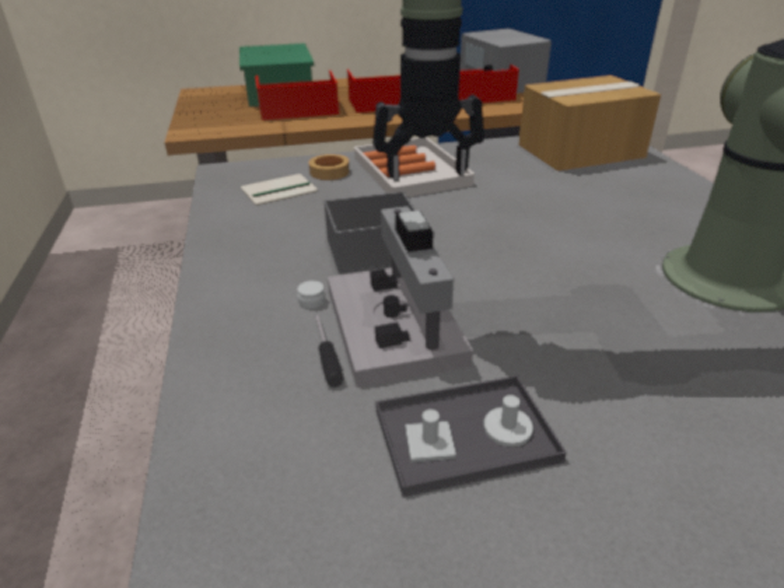

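```bash
cat > fit.py <<'E'
from h import *
from scipy.optimize import minimize
def box(x0,x1,y0,y1,z0,z1): return np.array([[x,y,z] for x in(x0,x1) for y in(y0,y1) for z in(z0,z1)])
def cyl(r,z0,z1,cx=0,cy=0):
    a=np.linspace(0,2*np.pi,32,endpoint=False); return np.array([[cx+r*np.cos(t),cy+r*np.sin(t),z] for t in a for z in(z0,z1)])
mm=lambda L:[p/1000 for p in L]
M={"slug":mm([cyl(13,0,28),box(0,25,-5,5,8,18)]),
"chunk":mm([box(-18,18,-12,12,0,26),box(18,31,-6,6,0,12)]),
"wedge":mm([box(-21,21,-11,11,0,14),box(-21,5,-11,11,14,28)]),
"round_blank":mm([cyl(30,0,8),cyl(10,8,48)]),
"square_blank":mm([box(-27,27,-27,27,0,8),cyl(10,8,48)]),
"tray":mm([box(-100,100,-70,70,0,18)]),
"bin":mm([box(-80,80,-70,70,0,85)]),
"bed":mm([box(-85,85,-125,125,0,30)]),
"press":mm([box(-85,85,-125,125,0,30),box(9,55,-115,115,100,150),box(5,55,-35,35,150,184),cyl(10,30,100,32,-100),cyl(10,30,100,32,100)])}
def place(P,q):
    c,s=np.cos(q[3]),np.sin(q[3]); return P@np.array([[c,s,0],[-s,c,0],[0,0,1]])+np.array(q[:3])
S=4
def sil(c,name,q):
    m=np.zeros((420*S,560*S),np.uint8)
    for P in M[name]:
        uv=np.clip(proj(c,place(P,q)),-500,1500)
        cv2.fillConvexPoly(m,np.round(cv2.convexHull(uv.astype(np.float32))*S+S/2-.5).astype(np.int32),255)
    return cv2.resize(m,(560,420),interpolation=cv2.INTER_AREA)/255.
def fit(views,name,q0,freez=True,occ=None,yaws=None):
    """views: list of (cam,mask,ignore-or-None)"""
    def cost(v):
        q=[v[0],v[1],q0[2] if freez else v[3],v[2]]
        s=0
        for c,m,ig in views:
            a=sil(c,name,q); b=m.astype(float)
            if ig is not None: a=a*~ig; b=b*~ig
            s+=1-np.minimum(a,b).sum()/np.maximum(a,b).sum()
        return s/len(views)
    best=None
    for y in (yaws if yaws is not None else [q0[3]]):
        v=[q0[0],q0[1],y]+([] if freez else [q0[2]])
        d=np.diag([.012,.012,.25]+([] if freez else [.008]))
        r=minimize(cost,v,method="Nelder-Mead",options=dict(initial_simplex=np.vstack([v,v+d]),maxfev=160,xatol=1e-4,fatol=1e-4))
        if best is None or r.fun<best.fun: best=r
    return np.round(best.x,4),round(best.fun,3)
E
python3 - <<'E'
from fit import *
import pickle
D={}; vis=[]
names=("press","bridge","bin","tray","round_blank","square_blank","slug","chunk","wedge")
for n in("scene","side"):
    p=optics.grab_frame(n); im=p["img"][:,:,::-1].copy(); D[n]=dict(cam=cam(p),img=p["img"],m={})
    for i,t in enumerate(names):
        r=optics.trace(p,t)
        if r:
            D[n]["m"][t]=r[0]["mask"]; print(n,t,round(r[0]["p"],2),r[0]["mask"].sum())
            cs,_=cv2.findContours(r[0]["mask"].astype(np.uint8),cv2.RETR_EXTERNAL,cv2.CHAIN_APPROX_NONE)
            cv2.drawContours(im,cs,-1,[(0,0,255),(0,255,0),(255,0,0),(0,255,255),(255,0,255),(255,255,0),(0,128,255),(128,255,0),(255,128,255)][i],1)
    vis.append(im[80:380,60:400] if n=="scene" else im[110:360,200:420])
pickle.dump(D,open("d0.pkl","wb"))
vis=[cv2.resize(v,(int(v.shape[1]*1.35) if i==0 else int(300*1.35/250*v.shape[1]),405)) for i,v in enumerate(vis)]
o=np.hstack(vis)[:, :800]; cv2.imwrite("pics/masks.png",o)
init={"round_blank":[.515,.255,.003,0],"square_blank":[.616,.256,.003,0],"slug":[.605,.0,.026,0],"chunk":[.622,.085,.03,0],"wedge":[.605,-.07,.03,0],"tray":[.565,.25,0,0],"bin":[.59,-.245,0,0]}
for t,q in init.items():
    v=[(D[n]["cam"],D[n]["m"][t],None) for n in D if t in D[n]["m"]]
    ys=np.arange(8)*np.pi/4 if t in("slug","chunk","wedge") else [0,.5]
    print(t,len(v),fit(v,t,q,freez=False,yaws=ys))
    for w in v: print("    single",fit([w],t,q,yaws=ys))
E
```

```text
scene press 0.64 14750
scene bridge 0.6 5981
scene bin 0.59 15717
scene tray 0.98 2242
scene round_blank 0.32 2186
scene square_blank 0.55 550
scene slug 0.53 268
scene chunk 0.87 458
scene wedge 0.86 453
side press 0.83 7248
side bridge 0.92 2789
side bin 0.92 2308
side tray 0.74 6017
side round_blank 0.67 923
side square_blank 0.87 942
side slug 0.49 226
side chunk 0.82 364
side wedge 0.55 253
round_blank 2 (array([ 0.5115,  0.2563, -0.0124,  0.0071]), np.float64(0.517))
    single (array([0.5854, 0.2083, 1.8726]), np.float64(0.77))
    single (array([0.5094, 0.2528, 0.0823]), np.float64(0.047))
square_blank 2 (array([ 0.6125,  0.2566, -0.1164,  0.0044]), np.float64(0.064))
    single (array([0.6122, 0.2586, 1.4509]), np.float64(0.053))
    single (array([ 0.6115,  0.2549, -0.127 ]), np.float64(0.062))
slug 2 (array([0.6058, 0.0079, 2.7348, 0.0268]), np.float64(0.114))
    single (array([0.6046, 0.0098, 2.4254]), np.float64(0.117))
    single (array([0.6052, 0.0069, 2.7756]), np.float64(0.084))
chunk 2 (array([0.6271, 0.0824, 3.2233, 0.0308]), np.float64(0.079))
    single (array([0.627 , 0.0835, 3.1997]), np.float64(0.046))
    single (array([0.6257, 0.0811, 3.2987]), np.float64(0.085))
wedge 2 (array([ 0.6021, -0.0647,  3.1647,  0.032 ]), np.float64(0.107))
    single (array([ 0.6014, -0.0628,  3.0643]), np.float64(0.096))
    single (array([ 0.6011, -0.0687,  3.3012]), np.float64(0.076))
tray 2 (array([0.566 , 0.2504, 0.0261, 0.0015]), np.float64(0.332))
    single (array([0.5671, 0.2533, 0.02  ]), np.float64(0.398))
    single (array([0.5642, 0.2491, 0.0293]), np.float64(0.258))
bin 2 (array([ 0.5897, -0.2438,  0.0137,  0.0019]), np.float64(0.176))
    single (array([ 0.5876, -0.2424,  0.0244]), np.float64(0.011))
    single (array([ 0.6045, -0.2539,  1.3536]), np.float64(0.302))
```

View pics/masks.png

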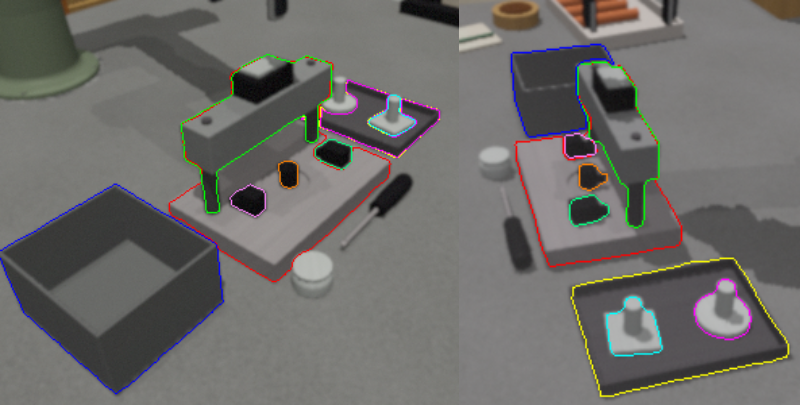

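```bash
python3 - <<'E'
from fit import *
import pickle
D=pickle.load(open("d0.pkl","rb"))
v=[]
for n in D:
    m=D[n]["m"]; u=sum(m[k].astype(int) for k in("press","bridge","slug","chunk","wedge"))>0
    ig=np.zeros_like(u)
    if n=="scene": ig[:200]=True   # black box area
    v.append((D[n]["cam"],u,ig))
for q in([.59,.01,0,np.pi],):
    print(fit(v,"press",q,freez=False,yaws=[np.pi-.1,np.pi+.15]))
    for w in v: print(fit([w],"press",q,yaws=[np.pi]))
# nest rim from edges: project fitted rim later; bin with bridge ignored
m=D["side"]["m"]
print("bin",fit([(D["scene"]["cam"],D["scene"]["m"]["bin"],None),(D["side"]["cam"],m["bin"],m["bridge"])],"bin",[.588,-.243,0,.02],freez=False))
E
```

```text
(array([6.0280e-01, 5.8000e-03, 3.1672e+00, 2.8000e-03]), np.float64(0.037))
(array([0.6014, 0.0081, 3.1682]), np.float64(0.036))
(array([6.0220e-01, 2.5000e-03, 3.1679e+00]), np.float64(0.03))
bin (array([ 0.5886, -0.243 ,  0.0205,  0.0012]), np.float64(0.028))
```

```bash
cat > mv.py <<'E'
# commanded pose tracking: plan world poses -> rows; rows are applied to cmd.npy by done()
from h import *
import os, json
def load():
    if os.path.exists("cmd.npy"): return np.load("cmd.npy")
    c=np.eye(4); c[:3,:3]=R.from_quat([1,1,0,0]).as_matrix(); c[:3,3]=[.55,0,.245]; return c
def ori(tilt,yaw=0):
    # camera to the front (+x); tool leaning forward by tilt (deg), yawed about world z (deg)
    return R.from_euler("z",yaw,degrees=True)*R.from_quat([1,0,0,0])*R.from_euler("y",tilt,degrees=True)
GP=np.array([0,0,-.005])
def plan(*ps, commit=True):
    """each p: (grasp-point xyz, tilt, yaw). prints rows and the number of repeats needed"""
    c=load(); R0=R.from_matrix(c[:3,:3]); last=c
    for g,t,y in ps:
        Rt=ori(t,y); pos=np.array(g)-Rt.apply(GP)
        row=list(np.round(R0.inv().apply(pos-c[:3,3])/.2,3))+list(np.round((R0.inv()*Rt).as_rotvec()/(2*np.pi),4))
        T=np.eye(4); Rn=R0*R.from_rotvec(np.array(row[3:])*2*np.pi); T[:3,:3]=Rn.as_matrix(); T[:3,3]=c[:3,3]+R0.apply(np.array(row[:3])*.2)
        n=max(np.linalg.norm(T[:3,3]-last[:3,3])/.0417, np.degrees((R.from_matrix(last[:3,:3]).inv()*Rn).magnitude())/7.16)
        print(json.dumps([float(v) for v in row]),"x",int(np.ceil(n))); last=T
    if commit: np.save("cmd.npy",last)
def err():
    st=sensors.observe(); c=load(); print("t",round(st["t"],2),"tcp",np.round(st["tcp_pos"],4),"cmd",np.round(c[:3,3],4),"d_mm",np.round((st["tcp_pos"]-c[:3,3])*1e3,1),"rot_deg",np.round(np.degrees((R.from_quat(st["ee_rot"])*R.from_matrix(c[:3,:3]).inv()).as_rotvec()),2),"q",np.round(st["joint_positions"],2),"F",np.round(st["force"],1),"w",round(st["gripper_width"],3),"ff",round(st["finger_force"],1))
    return st
E
python3 -c "
from mv import *
print(ori(38).apply([0,0,1]))
plan(([.69,.03,.29],0,0))"
```

```text
[ 0.61566148  0.         -0.78801075]
[0.15, 0.7, -0.2, 0.0, 0.0, 0.25] x 13
```

Emit:
carry_out(
  steps=[
    [[0.15, 0.7, -0.2, 0, 0, 0.25], [0.15, 0.7, -0.2, 0, 0, 0.25], [0.15, 0.7, -0.2, 0, 0, 0.25], [0.15, 0.7, -0.2, 0, 0, 0.25], [0.15, 0.7, -0.2, 0, 0, 0.25], [0.15, 0.7, -0.2, 0, 0, 0.25], [0.15, 0.7, -0.2, 0, 0, 0.25], [0.15, 0.7, -0.2, 0, 0, 0.25], [0.15, 0.7, -0.2, 0, 0, 0.25], [0.15, 0.7, -0.2, 0, 0, 0.25], [0.15, 0.7, -0.2, 0, 0, 0.25], [0.15, 0.7, -0.2, 0, 0, 0.25], [0.15, 0.7, -0.2, 0, 0, 0.25], [0.15, 0.7, -0.2, 0, 0, 0.25]],
  ],
  hand=0.35,
)

```text
t: 4.12
tcp_pos: [0.69, 0.03, 0.2851]
ee_rot: [1.0, -0.001, -0.0, -0.0]
force: [-0.5, -0.3, -0.1]
gripper_width: 0.65
finger_force: 0.0
```

```bash
python3 - <<'E'
from fit import *
from mv import *
import pickle
st=err(); p=optics.grab_frame("wrist"); c=cam(p,st); im=p["img"][:,:,::-1].copy()
Dw=dict(cam=c,img=p["img"],m={})
q={"slug":[.6055,.008,.0265,2.73],"chunk":[.627,.0825,.03,3.22],"wedge":[.602,-.065,.03,3.16]}
D=pickle.load(open("d0.pkl","rb"))
for t in q:
    r=optics.trace(p,t)
    if not r: print(t,"none"); continue
    Dw["m"][t]=r[0]["mask"]; print(t,round(r[0]["p"],2),r[0]["mask"].sum())
    print("  wrist only",fit([(c,r[0]["mask"],None)],t,q[t]), "3 views",fit([(c,r[0]["mask"],None)]+[(D[n]["cam"],D[n]["m"][t],None) for n in D],t,q[t],freez=False))
# draw predicted nest rim
a=np.linspace(0,2*np.pi,60)
uv=proj(c,np.c_[.6025+.031*np.cos(a),.0055+.031*np.sin(a),0*a+.03])
cv2.polylines(im,[np.round(uv).astype(int)],True,(0,0,255),1)
pickle.dump(Dw,open("dw.pkl","wb"))
cv2.imwrite("pics/w1.png",cv2.resize(im,None,fx=1.4,fy=1.4))
E
```

```text
t 4.12 tcp [0.69   0.03   0.2851] cmd [0.69  0.03  0.285] d_mm [-0.   0.   0.1] rot_deg [ 0.    0.01 -0.06] q [-0.06  0.59  0.32  1.3  -0.    3.08] F [-0.5 -0.3 -0.1] w 0.65 ff 0.0
slug 0.81 626
  wrist only (array([0.606 , 0.0077, 2.7757]), np.float64(0.075)) 3 views (array([0.6059, 0.0077, 2.7439, 0.0266]), np.float64(0.104))
chunk 0.63 910
  wrist only (array([0.626 , 0.0815, 3.1503]), np.float64(0.092)) 3 views (array([0.6271, 0.082 , 3.2013, 0.0306]), np.float64(0.09))
wedge 0.69 848
  wrist only (array([ 0.6021, -0.0662,  3.219 ]), np.float64(0.072)) 3 views (array([ 0.6027, -0.0655,  3.2155,  0.0321]), np.float64(0.106))
```

View pics/w1.png

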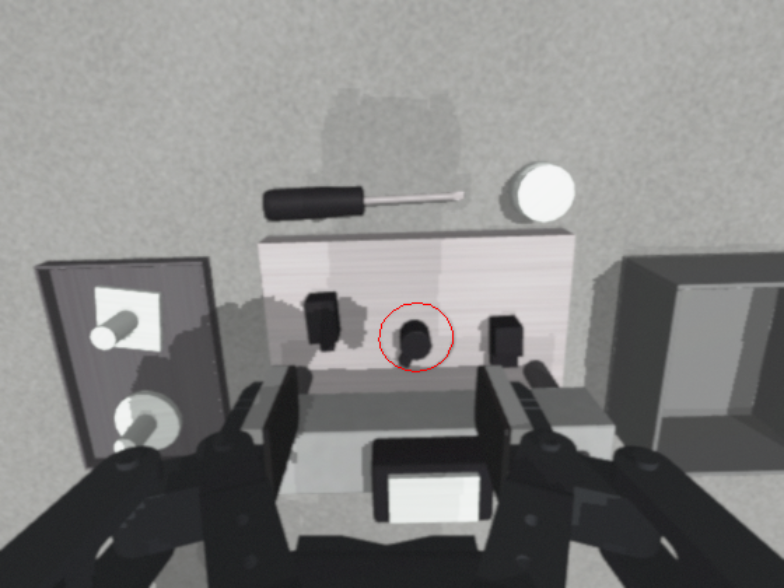

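```bash
python3 -c "
from mv import *
plan(([.680,.083,.13],-35,5),([.6345,.082,.054],-35,5))"
```

```text
[-0.064, -0.264, 0.795, -0.0042, -0.0972, -0.0135] x 5
[-0.292, -0.259, 1.175, -0.0042, -0.0972, -0.0135] x 3
```

```bash
python3 -c "
from mv import *
c=np.eye(4);c[:3,:3]=ori(0).as_matrix();c[:3,3]=[.69,.03,.285];np.save('cmd.npy',c)
plan(([.680,.083,.13],-35,5));print();plan(([.6345,.082,.054],-35,5))
print();plan(([.6345,.082,.062],-35,5),([.685,.082,.13],-35,5),([.66,.03,.23],-35,5))
print();plan(([.592,-.20,.22],0,5),([.59,-.243,.20],0,5),([.59,-.243,.088],0,5))"
```

```text
[-0.064, -0.264, 0.795, -0.0042, -0.0972, -0.0135] x 5

[0.032, -0.015, 0.442, -0.0, 0.0, 0.0001] x 3

[-0.023, 0.0, -0.033, -0.0, 0.0, -0.0] x 1
[-0.012, 0.022, -0.455, -0.0, 0.0, -0.0] x 3
[-0.419, 0.271, -0.781, -0.0, 0.0, -0.0] x 3

[-0.316, 1.116, 0.289, -0.0, 0.0973, -0.0001] x 6
[-0.283, 1.329, 0.387, -0.0, 0.0973, -0.0001] x 2
[0.039, 1.329, 0.845, -0.0, 0.0973, -0.0001] x 3
```

Emit:
carry_out(
  steps=[
    [[-0.064, -0.264, 0.795, -0.0042, -0.0972, -0.0135], [-0.064, -0.264, 0.795, -0.0042, -0.0972, -0.0135], [-0.064, -0.264, 0.795, -0.0042, -0.0972, -0.0135], [-0.064, -0.264, 0.795, -0.0042, -0.0972, -0.0135], [-0.064, -0.264, 0.795, -0.0042, -0.0972, -0.0135], [-0.064, -0.264, 0.795, -0.0042, -0.0972, -0.0135], [-0.064, -0.264, 0.795, -0.0042, -0.0972, -0.0135]],
  ],
)

```text
t: 4.9
tcp_pos: [0.6809, 0.0833, 0.1019]
ee_rot: [0.957, 0.043, -0.287, 0.013]
force: [1.5, 0.3, 20.9]
gripper_width: 0.65
finger_force: 0.0
```

```bash
python3 - <<'E'
from mv import *
c=np.eye(4);c[:3,:3]=ori(-35,5).as_matrix();c[:3,3]=np.array([.680,.083,.13])-ori(-35,5).apply(GP);np.save('cmd.npy',c)
err(); p=optics.grab_frame("scene"); q=optics.grab_frame("wrist"); err()
cv2.imwrite("pics/s2.png",cv2.resize(np.hstack([p["img"][60:340,100:500],q["img"][:280,:]])[:,:,::-1],None,fx=.83,fy=.83))
E
```

```text
t 4.9 tcp [0.6809 0.0833 0.1019] cmd [0.6771 0.0828 0.1259] d_mm [  3.7   0.6 -24. ] rot_deg [ 0.12 -1.56  0.19] q [ 0.03  1.4   1.35  2.1  -0.03  3.09] F [ 1.5  0.3 20.9] w 0.65 ff 0.0
t 5.0 tcp [0.6788 0.083  0.097 ] cmd [0.6771 0.0828 0.1259] d_mm [  1.7   0.3 -28.9] rot_deg [ 0.11 -1.05  0.14] q [ 0.03  1.4   1.34  2.1  -0.03  3.09] F [-0.   0.2 -0.4] w 0.649 ff 0.0
```

View pics/s2.png

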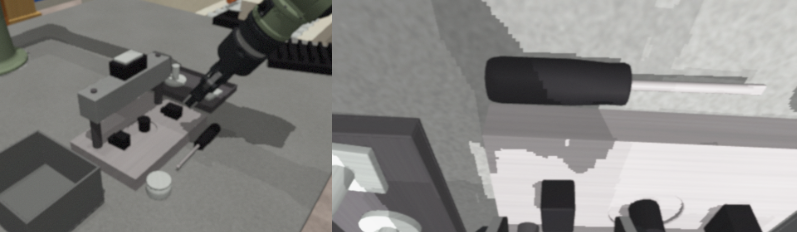

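```bash
cat > ik.py <<'E'
import numpy as np
from scipy.optimize import least_squares
S=[([.55,0,.2445],[.3269,-.1936,1.0520],-.1342),([.69,.03,.2851],[.59,.32,1.30],-.06),([.6788,.083,.097],[1.40,1.34,2.10],.03)]
S[0]=([.5494,.0001,.2445],)+S[0][1:]
A=[];b=[]
for p,(a,e,w),j1 in S:
    r=np.sqrt(p[0]**2+p[1]**2-.0736**2); f=a-e; t=f+w
    A+=[[1,0,np.sin(a),np.cos(f),np.cos(t)],[0,1,np.cos(a),-np.sin(f),-np.sin(t)]]; b+=[r,p[2]]
X,res,rk,sv=np.linalg.lstsq(np.array(A),np.array(b),rcond=None)
a0,h,L2,L3,Lt=X
def ik(p,tilt,ps=0):
    """planar: TCP p, tilt deg -> j2,j3,j4 (approx. lean in arm plane)"""
    r=np.sqrt(p[0]**2+p[1]**2-.0736**2); t=np.pi/2+np.radians(tilt)
    wr=r-a0-Lt*np.cos(t); wz=p[2]-h+Lt*np.sin(t)
    d=np.hypot(wr,wz)
    if d>L2+L3: return None
    g=np.arctan2(wz,wr); c=np.arccos((L2**2+d*d-L3**2)/(2*L2*d))
    a=np.pi/2-(g+c); e=np.array([wr-L2*np.sin(a),wz-L2*np.cos(a)]); f=-np.arctan2(e[1],e[0])
    return np.round([a,a-f,t-f],2)
if __name__=="__main__":
    print(np.round(X,3),res,rk,np.round(sv,2))
    for n,p,ts in(("chunk",(.631,.082,.05),(20,25,30,35)),("slug",(.609,.008,.05),(25,30,35,38)),("wedge",(.605,-.065,.05),(30,35,38)),("blank",(.51,.254,.04),(30,35,38)),("nest",(.60,.006,.065),(30,35,38)),("front",(.66,.006,.07),(15,20,30,35))):
        for t in ts: print(n,t,ik(p,t))
E
python3 ik.py
```

```text
[0.068 0.385 0.487 0.364 0.415] [0.00013936] 5 [2.9  2.48 0.61 0.29 0.11]
chunk 20 [0.99 0.38 1.31]
chunk 25 [1.08 0.53 1.46]
chunk 30 [1.17 0.69 1.62]
chunk 35 [1.27 0.88 1.79]
slug 25 [1.02 0.4  1.39]
slug 30 [1.11 0.55 1.54]
slug 35 [1.2  0.71 1.69]
slug 38 [1.26 0.81 1.79]
wedge 30 [1.1  0.54 1.53]
wedge 35 [1.2  0.7  1.69]
wedge 38 [1.26 0.81 1.79]
blank 30 [1.05 0.37 1.41]
blank 35 [1.13 0.5  1.56]
blank 38 [1.18 0.59 1.64]
nest 30 [1.07 0.51 1.53]
nest 35 [1.16 0.66 1.68]
nest 38 [1.22 0.76 1.77]
front 15 [0.94 0.35 1.24]
front 20 [1.02 0.49 1.4 ]
front 30 [1.21 0.84 1.73]
front 35 [1.33 1.08 1.93]
```

```bash
python3 - <<'E'
from mv import *
st=err(); c=np.eye(4);c[:3,:3]=R.from_quat(st["ee_rot"]).as_matrix();c[:3,3]=st["tcp_pos"];np.save('cmd.npy',c)
plan(([.66,.0825,.115],-30,4))
E
```

```text
t 5.0 tcp [0.6788 0.083  0.097 ] cmd [0.6771 0.0828 0.1259] d_mm [  1.7   0.3 -28.9] rot_deg [ 0.11 -1.05  0.14] q [ 0.03  1.4   1.34  2.1  -0.03  3.09] F [-0.   0.2 -0.4] w 0.649 ff 0.0
[-0.126, -0.006, 0.003, 0.0016, 0.011, 0.0027] x 1
```

Emit:
carry_out(
  steps=[
    [[-0.126, -0.006, 0.003, 0.0016, 0.011, 0.0027], [-0.126, -0.006, 0.003, 0.0016, 0.011, 0.0027], [-0.126, -0.006, 0.003, 0.0016, 0.011, 0.0027]],
  ],
)

```text
t: 5.25
tcp_pos: [0.6625, 0.0819, 0.1203]
ee_rot: [0.968, 0.033, -0.248, 0.009]
force: [1.8, -0.2, 0.9]
gripper_width: 0.648
finger_force: 0.0
```

```bash
python3 - <<'E'
from mv import *
st=err(); c=np.eye(4);c[:3,:3]=R.from_quat(st["ee_rot"]).as_matrix();c[:3,3]=st["tcp_pos"];np.save('cmd.npy',c)
plan(([.6335,.082,.054],-30,4))
E
```

```text
t 5.25 tcp [0.6625 0.0819 0.1203] cmd [0.6576 0.0823 0.1106] d_mm [ 4.9 -0.4  9.7] rot_deg [ 0.02 -1.28 -0.07] q [ 0.02  1.11  0.79  1.76 -0.02  3.1 ] F [ 1.8 -0.2  0.9] w 0.648 ff 0.0
[0.032, -0.011, 0.385, 0.0001, -0.0036, -0.0002] x 2
```

Emit:
carry_out(
  steps=[
    [[0.032, -0.011, 0.3, 0.0001, -0.0036, -0.0002], [0.032, -0.011, 0.3, 0.0001, -0.0036, -0.0002], [0.032, -0.011, 0.3, 0.0001, -0.0036, -0.0002], [0.032, -0.011, 0.3, 0.0001, -0.0036, -0.0002]],
  ],
)

```text
t: 5.58
tcp_pos: [0.638, 0.0826, 0.0666]
ee_rot: [0.965, 0.034, -0.261, 0.009]
force: [0.6, 0.2, 0.8]
gripper_width: 0.654
finger_force: 0.0
```

```bash
python3 - <<'E'
from mv import *
st=err(); c=np.eye(4);c[:3,:3]=R.from_quat(st["ee_rot"]).as_matrix();c[:3,3]=st["tcp_pos"];np.save('cmd.npy',c)
plan(([.6335,.082,.054],-30,4))
E
```

```text
t 5.58 tcp [0.638  0.0826 0.0666] cmd [0.631  0.0818 0.0497] d_mm [ 7.   0.7 16.9] rot_deg [-0.02  0.22  0.02] q [ 0.02  1.1   0.63  1.63 -0.02  3.1 ] F [0.6 0.2 0.8] w 0.654 ff 0.0
[0.012, 0.001, 0.091, 0.0, 0.0006, -0.0] x 1
```

Emit:
carry_out(
  steps=[
    [[0.012, 0.001, 0.091, 0, 0, 0], [0.012, 0.001, 0.091, 0, 0, 0], [0.012, 0.001, 0.091, 0, 0, 0]],
  ],
)

```text
t: 5.83
tcp_pos: [0.6315, 0.0819, 0.049]
ee_rot: [0.965, 0.034, -0.261, 0.009]
force: [0.4, 0.8, 0.2]
gripper_width: 0.654
finger_force: 0.0
```

Emit:
carry_out(
  steps=[
    [[0, 0, 0, 0, 0, 0], [0, 0, 0, 0, 0, 0], [0, 0, 0, 0, 0, 0], [0, 0, 0, 0, 0, 0], [0, 0, 0, 0, 0, 0], [0, 0, 0, 0, 0, 0]],
  ],
  hand=1,
)

```text
t: 6.33
tcp_pos: [0.6314, 0.0819, 0.0485]
ee_rot: [0.965, 0.034, -0.26, 0.009]
force: [2.8, -0.0, 5.2]
gripper_width: 0.27
finger_force: 59.4
```

```bash
python3 - <<'E'
from mv import *
err()
plan(([.6345,.082,.064],-30,4),([.675,.082,.13],-28,4),([.66,.03,.22],-15,4))
print();plan(([.61,-.16,.22],0,4));print();plan(([.59,-.243,.18],0,4),([.59,-.243,.088],0,4))
E
```

```text
t 6.33 tcp [0.6314 0.0819 0.0485] cmd [0.6309 0.0819 0.0497] d_mm [ 0.5  0.1 -1.2] rot_deg [-0.02  0.18 -0.01] q [ 0.02  1.1   0.58  1.58 -0.02  3.1 ] F [ 2.8 -0.   5.2] w 0.27 ff 59.4
[-0.02, 0.001, -0.046, 0.0, 0.0, -0.0] x 1
[-0.01, 0.015, -0.433, 0.0, 0.0056, -0.0] x 2
[-0.309, 0.269, -0.777, 0.0, 0.0417, -0.0] x 3

[-0.299, 0.93, 0.081, 0.0, 0.0417, 0.0] x 5

[-0.129, 0.407, 0.2, 0.0, -0.0, 0.0] x 3
[-0.129, 0.407, 0.66, 0.0, -0.0, 0.0] x 3
```

Emit:
carry_out(
  steps=[
    [[-0.02, 0.001, -0.046, 0, 0, 0], [-0.01, 0.015, -0.433, 0, 0.0056, 0], [-0.01, 0.015, -0.433, 0, 0.0056, 0], [-0.01, 0.015, -0.433, 0, 0.0056, 0], [-0.309, 0.269, -0.777, 0, 0.0417, 0], [-0.309, 0.269, -0.777, 0, 0.0417, 0], [-0.309, 0.269, -0.777, 0, 0.0417, 0], [-0.309, 0.269, -0.777, 0, 0.0417, 0]],
  ],
)

```text
t: 7.0
tcp_pos: [0.6584, 0.0267, 0.2194]
ee_rot: [0.991, 0.033, -0.13, 0.006]
force: [2.2, -0.4, 2.6]
gripper_width: 0.268
finger_force: 58.9
```

Emit:
carry_out(
  steps=[
    [[-0.299, 0.93, 0.081, 0, 0.0417, 0], [-0.299, 0.93, 0.081, 0, 0.0417, 0], [-0.299, 0.93, 0.081, 0, 0.0417, 0], [-0.299, 0.93, 0.081, 0, 0.0417, 0], [-0.299, 0.93, 0.081, 0, 0.0417, 0], [-0.299, 0.93, 0.081, 0, 0.0417, 0]],
  ],
)

```text
t: 7.5
tcp_pos: [0.6079, -0.1668, 0.2138]
ee_rot: [1.0, 0.031, -0.003, 0.002]
force: [0.1, 1.2, -0.6]
gripper_width: 0.269
finger_force: 59.0
```

Emit:
carry_out(
  steps=[
    [[-0.129, 0.407, 0.2, 0, 0, 0], [-0.129, 0.407, 0.2, 0, 0, 0], [-0.129, 0.407, 0.2, 0, 0, 0], [-0.129, 0.407, 0.66, 0, 0, 0], [-0.129, 0.407, 0.66, 0, 0, 0], [-0.129, 0.407, 0.66, 0, 0, 0], [-0.129, 0.407, 0.66, 0, 0, 0]],
  ],
)

```text
t: 8.08
tcp_pos: [0.5867, -0.241, 0.0778]
ee_rot: [0.999, 0.035, -0.006, -0.002]
force: [0.3, -0.0, 0.0]
gripper_width: 0.267
finger_force: 59.1
```

```bash
python3 - <<'E'
from mv import *
err()
plan(([.59,-.243,.18],0,4),([.62,-.13,.22],-10,4))
print();plan(([.658,-.066,.125],-34,4));print();plan(([.6155,-.0655,.056],-34,4))
print();plan(([.617,-.0655,.066],-34,4),([.665,-.066,.125],-29,4),([.64,-.12,.22],-10,4))
print();plan(([.59,-.243,.18],0,4),([.59,-.243,.088],0,4))
E
```

```text
t 8.08 tcp [ 0.5867 -0.241   0.0778] cmd [ 0.59   -0.243   0.0831] d_mm [-3.3  2.  -5.2] rot_deg [ 0.21  0.76 -0.01] q [-0.5   0.63 -0.15  0.8  -0.    2.57] F [ 0.3 -0.   0. ] w 0.267 ff 59.1
[0.0, 0.0, -0.46, 0.0, -0.0, 0.0] x 3
[0.185, -0.553, -0.66, 0.0, -0.0278, 0.0] x 3

[0.281, -0.306, 0.429, 0.0, -0.0667, -0.0] x 4

[0.017, -0.017, 0.404, 0.0, 0.0, -0.0] x 2

[-0.022, 0.0, -0.045, 0.0, 0.0, -0.0] x 1
[0.014, 0.02, -0.424, 0.0, 0.0139, -0.0] x 2
[-0.363, 0.28, -0.739, 0.0, 0.0667, -0.0] x 3

[-0.248, 0.596, 0.247, 0.0, 0.0278, 0.0] x 4
[-0.169, 0.596, 0.7, 0.0, 0.0278, 0.0] x 3
```

Emit:
carry_out(
  steps=[
    [[0, 0, 0, 0, 0, 0], [0, 0, 0, 0, 0, 0], [0, 0, 0, 0, 0, 0], [0, 0, -0.46, 0, 0, 0], [0, 0, -0.46, 0, 0, 0], [0, 0, -0.46, 0, 0, 0], [0.185, -0.553, -0.66, 0, -0.0278, 0], [0.185, -0.553, -0.66, 0, -0.0278, 0], [0.185, -0.553, -0.66, 0, -0.0278, 0], [0.185, -0.553, -0.66, 0, -0.0278, 0], [0.185, -0.553, -0.66, 0, -0.0278, 0]],
  ],
  hand=0.35,
)

```text
t: 9.0
tcp_pos: [0.6215, -0.1277, 0.2155]
ee_rot: [0.995, 0.037, -0.088, 0.004]
force: [-0.5, -0.3, 0.6]
gripper_width: 0.651
finger_force: 0.0
```

Emit:
carry_out(
  steps=[
    [[0.281, -0.306, 0.429, 0, -0.0667, 0], [0.281, -0.306, 0.429, 0, -0.0667, 0], [0.281, -0.306, 0.429, 0, -0.0667, 0], [0.281, -0.306, 0.429, 0, -0.0667, 0], [0.281, -0.306, 0.429, 0, -0.0667, 0], [0.281, -0.306, 0.429, 0, -0.0667, 0], [0.281, -0.306, 0.429, 0, -0.0667, 0]],
  ],
)

```text
t: 9.58
tcp_pos: [0.655, -0.0672, 0.1173]
ee_rot: [0.955, 0.033, -0.295, 0.01]
force: [0.2, -0.1, 1.1]
gripper_width: 0.652
finger_force: 0.0
```

```bash
python3 - <<'E'
from fit import *
from mv import *
Rt=ori(-34,4); c=np.eye(4); c[:3,:3]=Rt.as_matrix(); c[:3,3]=np.array([.658,-.066,.125])-Rt.apply(GP); np.save("cmd.npy",c)
st=err(); p=optics.grab_frame("wrist"); c=cam(p,st); save(p,"w3")
r=optics.trace(p,"wedge"); 
if r: print(r[0]["p"],fit([(c,r[0]["mask"],None)],"wedge",[.6025,-.0655,.03,3.2]))
E
```

```text
t 9.58 tcp [ 0.655  -0.0672  0.1173] cmd [ 0.6552 -0.0662  0.1209] d_mm [-0.2 -1.  -3.5] rot_deg [-0.05  0.35 -0.06] q [-0.16  1.2   0.94  1.9  -0.13  2.95] F [ 0.2 -0.1  1.1] w 0.652 ff 0.0
0.93 (array([ 0.6013, -0.0656,  3.2006]), np.float64(0.027))
```

Emit:
carry_out(
  steps=[
    [[0.017, -0.017, 0.404, 0, 0, 0], [0.017, -0.017, 0.404, 0, 0, 0], [0.017, -0.017, 0.404, 0, 0, 0], [0.017, -0.017, 0.404, 0, 0, 0]],
  ],
)

```text
t: 10.02
tcp_pos: [0.6073, -0.0658, 0.0507]
ee_rot: [0.954, 0.033, -0.298, 0.01]
force: [1.1, 0.1, 1.5]
gripper_width: 0.651
finger_force: 0.0
```

Emit:
carry_out(
  steps=[
    [[0, 0, 0, 0, 0, 0], [0, 0, 0, 0, 0, 0], [0, 0, 0, 0, 0, 0], [0, 0, 0, 0, 0, 0], [0, 0, 0, 0, 0, 0], [0, 0, 0, 0, 0, 0]],
  ],
  hand=1,
)

```text
t: 10.52
tcp_pos: [0.6153, -0.0664, 0.0531]
ee_rot: [0.956, 0.033, -0.292, 0.011]
force: [3.1, -0.6, 8.4]
gripper_width: 0.239
finger_force: 59.9
```

Emit:
carry_out(
  steps=[
    [[-0.022, 0, -0.045, 0, 0, 0], [0.014, 0.02, -0.424, 0, 0.0139, 0], [0.014, 0.02, -0.424, 0, 0.0139, 0], [0.014, 0.02, -0.424, 0, 0.0139, 0], [-0.363, 0.28, -0.739, 0, 0.0667, 0], [-0.363, 0.28, -0.739, 0, 0.0667, 0], [-0.363, 0.28, -0.739, 0, 0.0667, 0], [-0.363, 0.28, -0.739, 0, 0.0667, 0]],
  ],
)

```text
t: 11.18
tcp_pos: [0.638, -0.1238, 0.2245]
ee_rot: [0.996, 0.032, -0.082, 0.007]
force: [0.7, 0.1, 2.2]
gripper_width: 0.246
finger_force: 58.8
```

Emit:
carry_out(
  steps=[
    [[-0.248, 0.596, 0.247, 0, 0.0278, 0], [-0.248, 0.596, 0.247, 0, 0.0278, 0], [-0.248, 0.596, 0.247, 0, 0.0278, 0], [-0.248, 0.596, 0.247, 0, 0.0278, 0], [-0.169, 0.596, 0.7, 0, 0.0278, 0], [-0.169, 0.596, 0.7, 0, 0.0278, 0], [-0.169, 0.596, 0.7, 0, 0.0278, 0], [-0.169, 0.596, 0.7, 0, 0.0278, 0]],
  ],
)

```text
t: 11.85
tcp_pos: [0.5876, -0.242, 0.0788]
ee_rot: [0.999, 0.035, -0.005, -0.001]
force: [-0.3, -0.1, 0.7]
gripper_width: 0.24
finger_force: 58.9
```

```bash
python3 - <<'E'
from mv import *
Rt=ori(0,4); c=np.eye(4); c[:3,:3]=Rt.as_matrix(); c[:3,3]=np.array([.59,-.243,.088])-Rt.apply(GP); np.save("cmd.npy",c)
err()
plan(([.59,-.243,.18],0,4),([.62,-.13,.22],-10,0))
print();plan(([.656,.008,.125],-34,-3));print();plan(([.612,.0077,.056],-34,-3))
E
```

```text
t 11.85 tcp [ 0.5876 -0.242   0.0788] cmd [ 0.59  -0.243  0.083] d_mm [-2.4  1.  -4.2] rot_deg [ 0.12  0.63 -0.02] q [-0.51  0.63 -0.15  0.8  -0.    2.57] F [-0.3 -0.1  0.7] w 0.24 ff 58.9
[0.0, 0.0, -0.46, 0.0, 0.0, 0.0] x 3
[0.185, -0.553, -0.66, 0.001, -0.0278, 0.0111] x 3

[0.249, -0.691, 0.434, 0.0031, -0.0666, 0.0078] x 5

[0.011, 0.013, 0.409, 0.0, -0.0, -0.0] x 2
```

Emit:
carry_out(
  steps=[
    [[0, 0, 0, 0, 0, 0], [0, 0, 0, 0, 0, 0], [0, 0, 0, 0, 0, 0], [0, 0, -0.46, 0, 0, 0], [0, 0, -0.46, 0, 0, 0], [0, 0, -0.46, 0, 0, 0], [0.185, -0.553, -0.66, 0.001, -0.0278, 0.0111], [0.185, -0.553, -0.66, 0.001, -0.0278, 0.0111], [0.185, -0.553, -0.66, 0.001, -0.0278, 0.0111], [0.185, -0.553, -0.66, 0.001, -0.0278, 0.0111], [0.185, -0.553, -0.66, 0.001, -0.0278, 0.0111]],
  ],
  hand=0.35,
)

```text
t: 12.77
tcp_pos: [0.6214, -0.1277, 0.2153]
ee_rot: [0.996, 0.002, -0.088, 0.001]
force: [-0.4, 0.2, -0.3]
gripper_width: 0.648
finger_force: 0.0
```

Emit:
carry_out(
  steps=[
    [[0.249, -0.691, 0.434, 0.0031, -0.0666, 0.0078], [0.249, -0.691, 0.434, 0.0031, -0.0666, 0.0078], [0.249, -0.691, 0.434, 0.0031, -0.0666, 0.0078], [0.249, -0.691, 0.434, 0.0031, -0.0666, 0.0078], [0.249, -0.691, 0.434, 0.0031, -0.0666, 0.0078], [0.249, -0.691, 0.434, 0.0031, -0.0666, 0.0078], [0.249, -0.691, 0.434, 0.0031, -0.0666, 0.0078]],
  ],
)

```text
t: 13.35
tcp_pos: [0.6526, 0.0074, 0.1178]
ee_rot: [0.955, -0.025, -0.295, -0.007]
force: [0.4, -0.6, 1.1]
gripper_width: 0.648
finger_force: 0.0
```

```bash
python3 - <<'E'
from fit import *
from mv import *
import pickle
Rt=ori(-34,-3); c=np.eye(4); c[:3,:3]=Rt.as_matrix(); c[:3,3]=np.array([.656,.008,.125])-Rt.apply(GP); np.save("cmd.npy",c)
st=err(); p=optics.grab_frame("wrist"); st2=err(); c=cam(p,st)
pickle.dump(dict(cam=c,img=p["img"]),open("dw4.pkl","wb"))
r=optics.trace(p,"slug"); print("slug",[(round(x["p"],2),fit([(c,x["mask"],None)],"slug",[.606,.0077,.0265,2.74])) for x in r[:1]])
im=p["img"][:,:,::-1].copy(); a=np.linspace(0,2*np.pi,80)
uv=proj(c,np.c_[.6025+.031*np.cos(a),.0055+.031*np.sin(a),0*a+.03]); cv2.polylines(im,[np.round(uv).astype(int)],True,(0,0,255),1)
cv2.imwrite("pics/w4.png",cv2.resize(im,None,fx=1.4,fy=1.4))
E
```

```text
t 13.35 tcp [0.6526 0.0074 0.1178] cmd [0.6532 0.0081 0.1209] d_mm [-0.7 -0.7 -3.1] rot_deg [-0.09  0.35  0.03] q [-0.09  1.19  0.92  1.9  -0.02  3.11] F [ 0.4 -0.6  1.1] w 0.648 ff 0.0
t 13.4 tcp [0.6534 0.0064 0.1217] cmd [0.6532 0.0081 0.1209] d_mm [ 0.2 -1.7  0.8] rot_deg [-0.11  0.05 -0.06] q [-0.09  1.18  0.92  1.9  -0.02  3.11] F [-0.  -0.2  1.2] w 0.648 ff 0.0
slug [(0.97, (array([0.6046, 0.0074, 3.018 ]), np.float64(0.058)))]
```

View pics/w4.png

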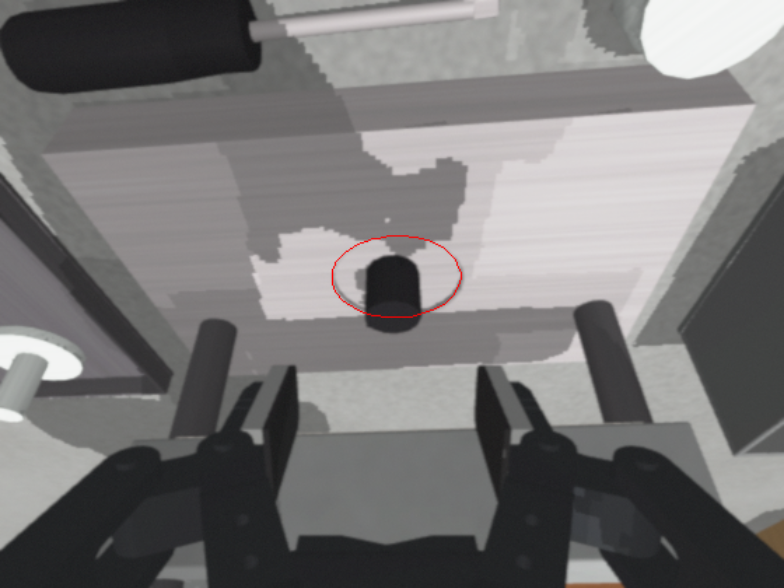

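Emit:
carry_out(
  steps=[
    [[0.011, 0.013, 0.414, 0, 0, 0], [0.011, 0.013, 0.414, 0, 0, 0], [0.011, 0.013, 0.414, 0, 0, 0], [0.011, 0.013, 0.414, 0, 0, 0], [0.011, 0.013, 0.414, 0, 0, 0]],
  ],
)

```text
t: 13.87
tcp_pos: [0.6096, 0.0062, 0.0545]
ee_rot: [0.956, -0.026, -0.292, -0.007]
force: [1.1, -0.1, 1.1]
gripper_width: 0.65
finger_force: 0.0
```

Emit:
carry_out(
  steps=[
    [[0, 0, 0, 0, 0, 0], [0, 0, 0, 0, 0, 0], [0, 0, 0, 0, 0, 0], [0, 0, 0, 0, 0, 0], [0, 0, 0, 0, 0, 0], [0, 0, 0, 0, 0, 0]],
  ],
  hand=1,
)

```text
t: 14.37
tcp_pos: [0.6109, 0.0073, 0.0519]
ee_rot: [0.956, -0.025, -0.292, -0.007]
force: [3.9, -1.1, 10.5]
gripper_width: 0.274
finger_force: 58.3
```

```bash
python3 - <<'E'
from mv import *
err()
plan(([.613,.0075,.070],-34,-3),([.645,.0075,.072],-32,-3),([.665,.007,.125],-28,0),([.64,-.09,.20],-12,4))
print();plan(([.59,-.243,.18],0,4),([.59,-.243,.088],0,4))
E
```

```text
t 14.37 tcp [0.6109 0.0073 0.0519] cmd [0.6532 0.0081 0.1209] d_mm [-42.4  -0.9 -69. ] rot_deg [-0.12 -0.07 -0.  ] q [-0.1   1.1   0.56  1.62 -0.03  3.11] F [ 3.9 -1.1 10.5] w 0.274 ff 58.3
[-0.024, 0.014, 0.348, 0.0, 0.0, -0.0] x 2
[0.104, 0.005, 0.25, 0.0, 0.0056, -0.0] x 1
[0.04, 0.003, -0.025, -0.0043, 0.0167, -0.0071] x 2
[-0.245, 0.494, -0.282, -0.0076, 0.061, -0.018] x 3

[-0.27, 0.746, 0.16, -0.0, 0.0334, -0.0] x 4
[-0.174, 0.746, 0.61, -0.0, 0.0334, -0.0] x 3
```

```bash
python3 - <<'E'
from mv import *
Rt=ori(-34,-3); c=np.eye(4); c[:3,:3]=Rt.as_matrix(); c[:3,3]=np.array([.656,.008,.125])-Rt.apply(GP)+Rt.apply(np.array([.011,.013,.414])*.2); np.save("cmd.npy",c)
err()
plan(([.613,.0075,.070],-34,-3),([.645,.0075,.072],-32,-3),([.665,.007,.125],-28,0),([.64,-.09,.20],-12,4))
print();plan(([.59,-.243,.18],0,4),([.59,-.243,.088],0,4))
E
```

```text
t 14.37 tcp [0.6109 0.0073 0.0519] cmd [0.6087 0.0079 0.051 ] d_mm [ 2.2 -0.6  0.9] rot_deg [-0.12 -0.07 -0.  ] q [-0.1   1.1   0.56  1.62 -0.03  3.11] F [ 3.9 -1.1 10.5] w 0.274 ff 58.3
[-0.035, 0.001, -0.066, 0.0, 0.0, -0.0] x 1
[0.093, -0.008, -0.164, 0.0, 0.0056, -0.0] x 1
[0.029, -0.01, -0.439, -0.0043, 0.0167, -0.0071] x 2
[-0.256, 0.481, -0.696, -0.0076, 0.061, -0.018] x 3

[-0.27, 0.746, 0.16, -0.0, 0.0334, -0.0] x 4
[-0.174, 0.746, 0.61, -0.0, 0.0334, -0.0] x 3
```

Emit:
carry_out(
  steps=[
    [[-0.035, 0.001, -0.066, 0, 0, 0], [-0.035, 0.001, -0.066, 0, 0, 0], [0.093, -0.008, -0.164, 0, 0.0056, 0], [0.093, -0.008, -0.164, 0, 0.0056, 0], [0.029, -0.01, -0.439, -0.0043, 0.0167, -0.0071], [0.029, -0.01, -0.439, -0.0043, 0.0167, -0.0071], [0.029, -0.01, -0.439, -0.0043, 0.0167, -0.0071], [-0.256, 0.481, -0.696, -0.0076, 0.061, -0.018], [-0.256, 0.481, -0.696, -0.0076, 0.061, -0.018], [-0.256, 0.481, -0.696, -0.0076, 0.061, -0.018], [-0.256, 0.481, -0.696, -0.0076, 0.061, -0.018], [-0.256, 0.481, -0.696, -0.0076, 0.061, -0.018]],
  ],
)

```text
t: 15.37
tcp_pos: [0.6389, -0.0929, 0.1965]
ee_rot: [0.994, 0.032, -0.105, 0.005]
force: [0.7, -0.2, -0.0]
gripper_width: 0.273
finger_force: 58.9
```

Emit:
carry_out(
  steps=[
    [[-0.27, 0.746, 0.16, 0, 0.0334, 0], [-0.27, 0.746, 0.16, 0, 0.0334, 0], [-0.27, 0.746, 0.16, 0, 0.0334, 0], [-0.27, 0.746, 0.16, 0, 0.0334, 0], [-0.27, 0.746, 0.16, 0, 0.0334, 0], [-0.174, 0.746, 0.61, 0, 0.0334, 0], [-0.174, 0.746, 0.61, 0, 0.0334, 0], [-0.174, 0.746, 0.61, 0, 0.0334, 0], [-0.174, 0.746, 0.61, 0, 0.0334, 0]],
  ],
)

```text
t: 16.12
tcp_pos: [0.5931, -0.2435, 0.0813]
ee_rot: [0.999, 0.035, -0.001, 0.001]
force: [1.5, -1.5, 8.4]
gripper_width: 0.275
finger_force: 77.1
```

```bash
python3 - <<'E'
from mv import *
err()
# to tray: straight up, over, then see the blank
plan(([.59,-.243,.19],0,4),([.57,-.12,.28],0,10))
print();plan(([.56,.06,.28],0,20));print();plan(([.585,.24,.16],-25,25))
E
```

```text
t 16.12 tcp [ 0.5931 -0.2435  0.0813] cmd [ 0.5901 -0.243   0.0829] d_mm [ 3.  -0.5 -1.6] rot_deg [-0.15  0.08  0.02] q [-0.5   0.63 -0.14  0.8  -0.    2.57] F [ 1.5 -1.5  8.4] w 0.275 ff 77.1
[-0.0, -0.0, -0.511, -0.0, -0.0, -0.0] x 3
[-0.057, -0.621, -0.96, -0.0, -0.0, -0.0167] x 4

[0.107, -0.895, -0.0, -0.0, -0.0, -0.0278] x 5

[0.415, -0.802, 0.598, -0.003, -0.0694, -0.0136] x 6
```

Emit:
carry_out(
  steps=[
    [[0, 0, -0.12, 0, 0, 0], [0.18, 0, -0.12, 0, 0, 0], [0.18, 0, -0.12, 0, 0, 0], [0.18, 0, 0, 0, 0, 0], [0.18, 0, 0, 0, 0, 0], [0.18, 0, 0, 0, 0, 0]],
  ],
)

```text
t: 16.62
tcp_pos: [0.6255, -0.2388, 0.0789]
ee_rot: [0.999, 0.035, -0.004, -0.001]
force: [0.4, -0.8, 0.7]
gripper_width: 0.28
finger_force: 76.3
```

Emit:
carry_out(
  steps=[
    [[0, 0, 0, 0, 0, 0], [0, 0, 0, 0, 0, 0], [0, 0, 0, 0, 0, 0]],
  ],
  hand=0.35,
)

```text
t: 16.87
tcp_pos: [0.6251, -0.2403, 0.0811]
ee_rot: [0.999, 0.035, -0.003, 0.0]
force: [-0.6, 0.3, 0.2]
gripper_width: 0.655
finger_force: 0.0
```

Emit:
carry_out(
  steps=[
    [[-0.18, 0, -0.511, 0, 0, 0], [-0.18, 0, -0.511, 0, 0, 0], [-0.18, 0, -0.511, 0, 0, 0], [-0.237, -0.621, -0.96, 0, 0, -0.0167], [-0.237, -0.621, -0.96, 0, 0, -0.0167], [-0.237, -0.621, -0.96, 0, 0, -0.0167], [-0.237, -0.621, -0.96, 0, 0, -0.0167], [-0.237, -0.621, -0.96, 0, 0, -0.0167]],
  ],
)

```text
t: 17.53
tcp_pos: [0.5711, -0.1162, 0.2783]
ee_rot: [0.996, 0.089, 0.0, 0.001]
force: [0.1, -0.6, 1.0]
gripper_width: 0.649
finger_force: 0.0
```

```bash
python3 - <<'E'
from h import *
p=optics.grab_frame("scene"); save(p,"s5",2,(50,120,400,380))
print(sensors.observe()["t"])
E
```

```text
17.5833
```

View pics/s5.png

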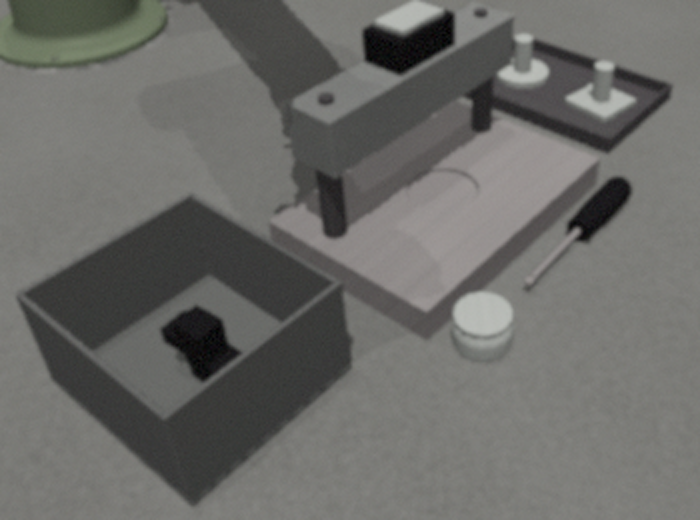

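Emit:
carry_out(
  steps=[
    [[0.107, -0.895, 0, 0, 0, -0.0278], [0.107, -0.895, 0, 0, 0, -0.0278], [0.107, -0.895, 0, 0, 0, -0.0278], [0.107, -0.895, 0, 0, 0, -0.0278], [0.107, -0.895, 0, 0, 0, -0.0278]],
  ],
)

```text
t: 18.0
tcp_pos: [0.5594, 0.0638, 0.2722]
ee_rot: [0.985, 0.175, -0.003, -0.001]
force: [0.8, -0.1, -0.4]
gripper_width: 0.648
finger_force: 0.0
```

Emit:
carry_out(
  steps=[
    [[0.415, -0.802, 0.598, -0.003, -0.0694, -0.0136], [0.415, -0.802, 0.598, -0.003, -0.0694, -0.0136], [0.415, -0.802, 0.598, -0.003, -0.0694, -0.0136], [0.415, -0.802, 0.598, -0.003, -0.0694, -0.0136], [0.415, -0.802, 0.598, -0.003, -0.0694, -0.0136], [0.415, -0.802, 0.598, -0.003, -0.0694, -0.0136], [0.415, -0.802, 0.598, -0.003, -0.0694, -0.0136], [0.415, -0.802, 0.598, -0.003, -0.0694, -0.0136], [0.415, -0.802, 0.598, -0.003, -0.0694, -0.0136]],
  ],
)

```text
t: 18.75
tcp_pos: [0.5838, 0.2374, 0.1547]
ee_rot: [0.953, 0.21, -0.213, 0.046]
force: [0.5, 0.4, 1.2]
gripper_width: 0.65
finger_force: 0.0
```

```bash
python3 - <<'E'
from fit import *
from mv import *
import pickle
optics.grab_frame("side")
st=err(); p=optics.grab_frame("wrist"); err(); c=cam(p,st); save(p,"w6")
D=pickle.load(open("d0.pkl","rb"))
r=optics.trace(p,"round_blank"); print(len(r))
for x in r[:1]:
    h=x["mask"].sum(); print(x["p"],h,np.argwhere(x["mask"]).min(0),np.argwhere(x["mask"]).max(0))
    ig=np.zeros_like(x["mask"]); 
    print(fit([(c,x["mask"],None)],"round_blank",[.5105,.254,.003,0]),fit([(c,x["mask"],None),(D["side"]["cam"],D["side"]["m"]["round_blank"],None)],"round_blank",[.5105,.254,.003,0],freez=False))
E
```

```text
t 18.8 tcp [0.584  0.2374 0.1554] cmd [0.5831 0.2392 0.1554] d_mm [ 0.9 -1.8 -0.1] rot_deg [-0.02  0.16 -0.16] q [ 0.3   0.91  0.51  1.6  -0.06  3.02] F [-0.3  0.5 -0.3] w 0.653 ff 0.0
t 18.85 tcp [0.584  0.2375 0.1556] cmd [0.5831 0.2392 0.1554] d_mm [ 0.9 -1.8  0.2] rot_deg [-0.01  0.14 -0.17] q [ 0.3   0.91  0.51  1.6  -0.06  3.02] F [ 0.1 -0.2  0.2] w 0.647 ff 0.0
1
0.65 3979 [149 184] [227 256]
(array([0.5083, 0.254 , 0.2023]), np.float64(0.028)) (array([0.5099, 0.2541, 0.1109, 0.0045]), np.float64(0.042))
```

```bash
cat >> mv.py <<'E'
def sync():
    st=err(); c=np.eye(4);c[:3,:3]=R.from_quat(st["ee_rot"]).as_matrix();c[:3,3]=st["tcp_pos"];np.save('cmd.npy',c)
E
python3 - <<'E'
from mv import *
sync(); plan(([.5485,.272,.097],-38,25),([.5095,.254,.042],-38,25))
E
```

```text
t 18.9 tcp [0.5839 0.2377 0.1555] cmd [0.5831 0.2392 0.1554] d_mm [ 0.8 -1.5  0.1] rot_deg [-0.    0.14 -0.16] q [ 0.3   0.91  0.51  1.6  -0.06  3.02] F [-0.3 -0.2  0.3] w 0.651 ff 0.0
[0.038, -0.23, 0.327, -0.0004, -0.0358, -0.0003] x 2
[-0.039, -0.23, 0.667, -0.0004, -0.0358, -0.0003] x 2
```

Emit:
carry_out(
  steps=[
    [[0.038, -0.23, 0.327, -0.0004, -0.0358, -0.0003], [0.038, -0.23, 0.327, -0.0004, -0.0358, -0.0003], [0.038, -0.23, 0.327, -0.0004, -0.0358, -0.0003], [0.038, -0.23, 0.327, -0.0004, -0.0358, -0.0003], [-0.01, -0.23, 0.55, -0.0004, -0.0358, -0.0003], [-0.039, -0.23, 0.667, -0.0004, -0.0358, -0.0003], [-0.039, -0.23, 0.667, -0.0004, -0.0358, -0.0003], [-0.039, -0.23, 0.667, -0.0004, -0.0358, -0.0003], [-0.039, -0.23, 0.667, -0.0004, -0.0358, -0.0003], [-0.039, -0.23, 0.667, -0.0004, -0.0358, -0.0003]],
  ],
)

```text
t: 19.73
tcp_pos: [0.509, 0.2549, 0.0405]
ee_rot: [0.924, 0.206, -0.315, 0.07]
force: [0.6, 0.5, -0.0]
gripper_width: 0.654
finger_force: 0.0
```

```bash
python3 - <<'E'
from mv import *
optics.grab_frame("side"); st=err(); print("grasp pt",R.from_quat(st["ee_rot"]).apply(GP)+st["tcp_pos"])
E
```

```text
t 19.78 tcp [0.5085 0.2549 0.0396] cmd [0.5068 0.2528 0.0381] d_mm [1.7 2.1 1.4] rot_deg [ 0.12 -0.26  0.1 ] q [ 0.36  1.08  0.44  1.59 -0.05  3.08] F [ 0.6 -0.6  1.1] w 0.647 ff 0.0
grasp pt [0.51127285 0.25617627 0.04350743]
```

Emit:
carry_out(
  steps=[
    [[0, 0, 0, 0, 0, 0], [0, 0, 0, 0, 0, 0], [0, 0, 0, 0, 0, 0], [0, 0, 0, 0, 0, 0], [0, 0, 0, 0, 0, 0], [0, 0, 0, 0, 0, 0], [0, 0, 0, 0, 0, 0]],
  ],
  hand=1,
)

```text
t: 20.37
tcp_pos: [0.506, 0.2544, 0.0365]
ee_rot: [0.923, 0.206, -0.319, 0.071]
force: [3.4, 1.0, 5.2]
gripper_width: 0.211
finger_force: 58.6
```

```bash
python3 - <<'E'
from mv import *
sync()
plan(([.512,.255,.10],-38,25),([.56,.20,.17],-36,18)); print()
plan(([.645,.08,.17],-34,5),([.65,.006,.15],-34,0))
E
```

```text
t 20.37 tcp [0.506  0.2544 0.0365] cmd [0.5068 0.2528 0.0381] d_mm [-0.7  1.6 -1.6] rot_deg [-0.03  0.1   0.15] q [ 0.36  1.09  0.44  1.59 -0.05  3.08] F [3.4 1.  5.2] w 0.211 ff 58.6
[-0.174, 0.01, -0.242, 0.0002, 0.0003, 0.0004] x 2
[-0.31, 0.359, -0.58, 0.0119, 0.0058, 0.0159] x 3

[0.178, 0.699, -0.129, 0.0207, 0.0056, 0.0296] x 4
[0.164, 1.057, 0.005, 0.0287, 0.0055, 0.0409] x 2
```

```bash
python3 - <<'E'
from mv import *
from ik import ik
for g,y in(((.62,.19,.12),12),((.625,.09,.10),3),((.635,.006,.08),0),((.635,.006,.10),0),((.602,.006,.066),0)):
    print(g,ik(np.array(g)-ori(-38,y).apply(GP),38))
st=sensors.observe();c=np.eye(4);c[:3,:3]=R.from_quat(st["ee_rot"]).as_matrix();c[:3,3]=st["tcp_pos"];np.save('cmd.npy',c)
print("true orient",(R.from_quat(st["ee_rot"])*ori(-38,25).inv()).as_rotvec(degrees=True))
plan(([.512,.255,.12],-38,25),([.62,.19,.12],-38,14)); print()
plan(([.625,.09,.105],-38,4)); print(); plan(([.632,.006,.095],-38,0))
E
```

```text
(0.62, 0.19, 0.12) [1.31 1.13 2.05]
(0.625, 0.09, 0.1) [1.26 0.96 1.93]
(0.635, 0.006, 0.08) [1.3  0.98 1.92]
(0.635, 0.006, 0.1) [1.28 0.99 1.95]
(0.602, 0.006, 0.066) [1.22 0.75 1.77]
true orient [-0.02528225  0.10200624  0.14781267]
[-0.235, 0.01, -0.321, 0.0002, 0.0003, 0.0004] x 2
[0.041, 0.53, -0.538, 0.019, 0.0003, 0.0244] x 4

[-0.03, 0.489, 0.119, 0.0171, -0.0, 0.0219] x 3

[0.035, 0.42, 0.036, 0.0069, -0.0, 0.0088] x 3
```

```bash
python3 - <<'E'
from mv import *
st=sensors.observe();c=np.eye(4);c[:3,:3]=R.from_quat(st["ee_rot"]).as_matrix();c[:3,3]=st["tcp_pos"];np.save('cmd.npy',c)
plan(([.512,.255,.115],-38,25),([.605,.19,.115],-38,14)); print()
plan(([.625,.09,.105],-38,4)); print(); plan(([.632,.006,.095],-38,0))
E
```

```text
[-0.22, 0.01, -0.301, 0.0002, 0.0003, 0.0004] x 2
[0.003, 0.499, -0.476, 0.019, 0.0003, 0.0244] x 3

[0.012, 0.506, 0.054, 0.0171, -0.0, 0.0219] x 3

[0.035, 0.421, 0.036, 0.0069, -0.0, 0.0088] x 3
```

Emit:
carry_out(
  steps=[
    [[-0.1, 0.01, -0.15, 0.0002, 0.0003, 0.0004], [-0.22, 0.01, -0.301, 0.0002, 0.0003, 0.0004], [-0.22, 0.01, -0.301, 0.0002, 0.0003, 0.0004], [-0.22, 0.01, -0.301, 0.0002, 0.0003, 0.0004], [-0.1, 0.2, -0.37, 0.008, 0.0003, 0.01], [-0.05, 0.35, -0.42, 0.013, 0.0003, 0.017], [0.003, 0.499, -0.476, 0.019, 0.0003, 0.0244], [0.003, 0.499, -0.476, 0.019, 0.0003, 0.0244], [0.003, 0.499, -0.476, 0.019, 0.0003, 0.0244]],
  ],
)

```text
t: 21.12
tcp_pos: [0.6022, 0.1864, 0.1066]
ee_rot: [0.938, 0.113, -0.325, 0.039]
force: [-0.3, 0.1, -1.5]
gripper_width: 0.212
finger_force: 58.8
```

Emit:
carry_out(
  steps=[
    [[0.004, 0.17, 0.018, 0.0057, 0, 0.0073], [0.008, 0.34, 0.036, 0.0114, 0, 0.0146], [0.012, 0.506, 0.054, 0.0171, 0, 0.0219], [0.012, 0.506, 0.054, 0.0171, 0, 0.0219], [0.012, 0.506, 0.054, 0.0171, 0, 0.0219]],
  ],
)

```text
t: 21.53
tcp_pos: [0.6205, 0.088, 0.0991]
ee_rot: [0.944, 0.032, -0.327, 0.011]
force: [0.8, -0.5, -1.2]
gripper_width: 0.214
finger_force: 59.0
```

Emit:
carry_out(
  steps=[
    [[0.012, 0.14, 0.012, 0.0023, 0, 0.0029], [0.024, 0.28, 0.024, 0.0046, 0, 0.0058], [0.035, 0.421, 0.036, 0.0069, 0, 0.0088], [0.035, 0.421, 0.036, 0.0069, 0, 0.0088], [0.035, 0.421, 0.036, 0.0069, 0, 0.0088], [0.035, 0.421, 0.036, 0.0069, 0, 0.0088]],
  ],
)

```text
t: 22.03
tcp_pos: [0.6277, 0.0079, 0.0901]
ee_rot: [0.945, 0.001, -0.327, -0.0]
force: [0.3, 0.9, -0.8]
gripper_width: 0.215
finger_force: 59.0
```

```bash
python3 - <<'E'
from fit import *
from mv import *
import pickle
optics.grab_frame("wrist"); st=err(); print("grasp pt",np.round(R.from_quat(st["ee_rot"]).apply(GP)+st["tcp_pos"],4))
p=optics.grab_frame("wrist"); c=cam(p,st); W={"w":(c,p["img"])}
r=optics.trace(p,"round_blank"); vw=[]
if r: vw.append((c,r[0]["mask"],None)); print(r[0]["p"])
for n in("scene","side"):
    q=optics.grab_frame(n); W[n]=(cam(q),q["img"]); s=optics.trace(q,"round_blank"); print(n,[(x["p"],x["mask"].sum()) for x in s[:2]])
    W[n+"m"]=[x["mask"] for x in s[:2]]
W["wm"]=[x["mask"] for x in r[:2]]
pickle.dump(W,open("w7.pkl","wb"))
a=np.linspace(0,2*np.pi,80); im=p["img"][:,:,::-1].copy()
for (x,y,z,rr,col) in((.6025,.0055,.03,.031,(0,0,255)),):
    cv2.polylines(im,[np.round(proj(c,np.c_[x+rr*np.cos(a),y+rr*np.sin(a),0*a+z])).astype(int)],True,col,1)
o=W["side"][1][150:330,190:420,::-1]; o2=W["scene"][1][130:310,150:380,::-1]
cv2.imwrite("pics/p7.png",np.vstack([cv2.resize(im[100:340],(760,326)),cv2.resize(np.hstack([o,o2]),(690,270)) if 0 else cv2.copyMakeBorder(cv2.resize(np.hstack([o,o2]),(690,270)),0,0,0,70,0)]))
E
```

```text
t 22.08 tcp [0.6278 0.0082 0.0903] cmd [0.6289 0.0059 0.091 ] d_mm [-1.1  2.3 -0.7] rot_deg [0.03 0.14 0.15] q [-0.08  1.2   0.84  1.87 -0.05  3.08] F [ 0.8  0.  -1.4] w 0.215 ff 59.0
grasp pt [0.6309 0.0082 0.0942]
0.83
scene [(0.92, np.int64(626))]
side [(0.79, np.int64(387))]
```

View pics/p7.png

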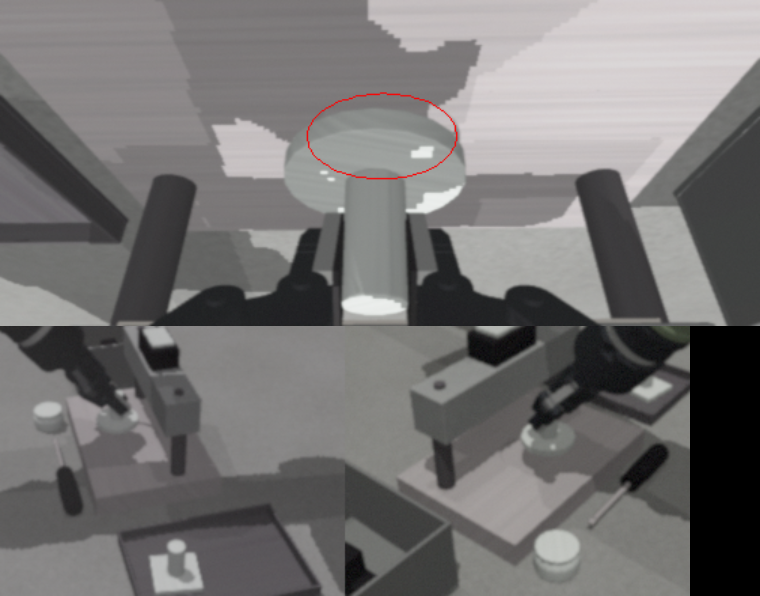

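```bash
cat > held.py <<'E'
from fit import *
def held(c,mask,q0,z=None):
    def silh(v):
        m=np.zeros((420*S,560*S),np.uint8); Rr=R.from_euler("xy",v[3:5])
        for P in M["round_blank"]:
            uv=proj(c,Rr.apply(P)+np.array(v[:3])); cv2.fillConvexPoly(m,np.round(cv2.convexHull(uv.astype(np.float32))*S+S/2-.5).astype(np.int32),255)
        return cv2.resize(m,(560,420),interpolation=cv2.INTER_AREA)/255.
    def cost(v):
        if z is not None: v=[v[0],v[1],z,v[2],v[3]]
        a=silh(v); return 1-np.minimum(a,mask).sum()/np.maximum(a,mask).sum()
    v=list(q0)+[0,0]; d=[.006,.006,.006,.05,.05]
    if z is not None: v.pop(2); d.pop(2)
    r=minimize(cost,v,method="Nelder-Mead",options=dict(initial_simplex=np.vstack([v,v+np.diag(d)]),maxfev=500,xatol=5e-5,fatol=1e-5))
    return np.round(r.x,4),round(r.fun,4)
E
python3 - <<'E'
from held import *
import pickle
W=pickle.load(open("w7.pkl","rb")); c=W["w"][0]; m=W["wm"][0].astype(float)
print(held(c,m,[.631,.008,.057])); print(held(c,m,[.631,.008,.057],z=.057))
for n in("scene","side"):
    print(n,held(W[n][0],W[n+"m"][0].astype(float),[.631,.008,.057],z=.057))
E
```

```text
(array([ 0.6275,  0.0087,  0.056 ,  0.0033, -0.0087]), np.float64(0.0321))
(array([ 0.6294,  0.0086, -0.0084, -0.029 ]), np.float64(0.0354))
scene (array([ 0.6312,  0.0103,  0.0094, -0.0373]), np.float64(0.2986))
side (array([ 0.6301,  0.0053, -0.0037,  0.02  ]), np.float64(0.3136))
```

```bash
python3 - <<'E'
from fit import *
import pickle
from scipy.ndimage import map_coordinates, gaussian_filter
d4=pickle.load(open("dw4.pkl","rb")); d1=pickle.load(open("dw.pkl","rb")); D=pickle.load(open("d0.pkl","rb"))
s5=np.zeros((420,560,3),np.uint8); s5[120:380,50:400]=cv2.resize(cv2.imread("pics/s5.png")[:,:,::-1],(350,260),interpolation=cv2.INTER_AREA)
a=np.linspace(0,2*np.pi,240,endpoint=False)
def score(c,img,arc,name,mask=None):
    g=gaussian_filter(img.astype(float).mean(2),.6); best=[]
    def smp(x,y,r,z): 
        uv=proj(c,np.c_[x+r*np.cos(A),y+r*np.sin(A),0*A+z]); return map_coordinates(g,[uv[:,1],uv[:,0]],order=1)
    A=a[arc(np.degrees(a))]
    for x in np.arange(.595,.6101,.0005):
        for y in np.arange(-.002,.0131,.0005):
            dd=np.clip(np.abs(smp(x,y,.0325,.03)-smp(x,y,.0300,.029)),0,25)
            best.append((dd.mean(),x,y))
    best.sort(reverse=True); b=np.array(best[:12]); print(name,np.round(best[0],4),"top12",np.round(b[:,1:].mean(0),4),np.round(b[:,1:].std(0),4),round(float(np.median([q[0] for q in best])),2))
front=lambda t:(t<110)|(t>250)
score(d4["cam"],d4["img"],lambda t:(t<140)|(t>220),"wrist4")
score(d1["cam"],d1["img"],lambda t:(t<120)|(t>240),"wrist1")
score(D["scene"]["cam"],s5,lambda t:t>=0,"scene s5")
score(D["side"]["cam"],D["side"]["img"],lambda t:(t<140)|(t>220),"side0")
E
```

```text
wrist4 [1.64603e+01 6.01000e-01 6.00000e-03] top12 [0.6011 0.0052] [0.0006 0.0013] 7.6
wrist1 [1.23797e+01 6.03000e-01 3.50000e-03] top12 [0.6025 0.0034] [0.0008 0.001 ] 5.08
scene s5 [7.0938e+00 6.0700e-01 5.0000e-04] top12 [0.607  0.0009] [0.0005 0.0019] 4.53
side0 [ 8.9871e+00  5.9500e-01 -2.0000e-03] top12 [ 0.5966 -0.0019] [0.0013 0.0002] 5.16
```

```bash
python3 - <<'E'
from mv import *
sync(); plan(([.631,.0065,.079],-38,0),([.603,.0052,.0745],-38,0))
E
```

```text
t 22.38 tcp [0.6283 0.0067 0.0905] cmd [0.6289 0.0059 0.091 ] d_mm [-0.6  0.8 -0.5] rot_deg [-0.01  0.08  0.07] q [-0.08  1.2   0.84  1.87 -0.05  3.08] F [-0.7 -0.2 -1.5] w 0.215 ff 59.0
[0.046, 0.001, 0.062, 0.0001, 0.0002, 0.0001] x 1
[-0.05, 0.007, 0.166, 0.0001, 0.0002, 0.0001] x 1
```

Emit:
carry_out(
  steps=[
    [[0.046, 0.001, 0.062, 0.0001, 0.0002, 0.0001], [0.046, 0.001, 0.062, 0.0001, 0.0002, 0.0001], [0.014, 0.003, 0.097, 0.0001, 0.0002, 0.0001], [-0.018, 0.005, 0.132, 0.0001, 0.0002, 0.0001], [-0.05, 0.007, 0.166, 0.0001, 0.0002, 0.0001], [-0.05, 0.007, 0.166, 0.0001, 0.0002, 0.0001], [-0.05, 0.007, 0.166, 0.0001, 0.0002, 0.0001], [-0.05, 0.007, 0.166, 0.0001, 0.0002, 0.0001]],
  ],
)

```text
t: 23.05
tcp_pos: [0.6004, 0.0044, 0.0709]
ee_rot: [0.946, -0.001, -0.325, -0.0]
force: [0.5, 0.7, -0.9]
gripper_width: 0.218
finger_force: 59.0
```

```bash
python3 - <<'E'
from held import *
from mv import *
optics.grab_frame("wrist"); sync(); st=sensors.observe(); gp=R.from_quat(st["ee_rot"]).apply(GP)+st["tcp_pos"]; print("grasp pt",np.round(gp,4))
p=optics.grab_frame("wrist"); c=cam(p,st); r=optics.trace(p,"round_blank"); m=r[0]["mask"].astype(float); print(r[0]["p"],m.sum())
print(held(c,m,gp-[.002,0,.0375])); print(held(c,m,gp-[.002,0,.0375],z=gp[2]-.0375))
im=p["img"][:,:,::-1].copy(); a=np.linspace(0,2*np.pi,160)
for x,y in((.6012,.0055),): cv2.polylines(im,[np.round(proj(c,np.c_[x+.031*np.cos(a),y+.031*np.sin(a),0*a+.03])*8).astype(int)],True,(0,0,255),1,cv2.LINE_AA,3)
cv2.imwrite("pics/w8.png",cv2.resize(im[120:320,150:410],None,fx=3,fy=3,interpolation=cv2.INTER_CUBIC))
E
```

```text
t 23.1 tcp [0.6005 0.0044 0.0707] cmd [0.5999 0.0053 0.0706] d_mm [ 0.6 -0.9  0.2] rot_deg [-0.01 -0.04 -0.08] q [-0.09  1.13  0.63  1.73 -0.05  3.07] F [-0.3  0.3 -1.2] w 0.21 ff 59.0
grasp pt [0.6036 0.0044 0.0747]
0.8 12204.0
(array([ 0.6015,  0.0048,  0.0371,  0.0063, -0.0133]), np.float64(0.0302))
(array([ 6.017e-01,  4.800e-03,  3.000e-04, -1.690e-02]), np.float64(0.0299))
```

View pics/w8.png

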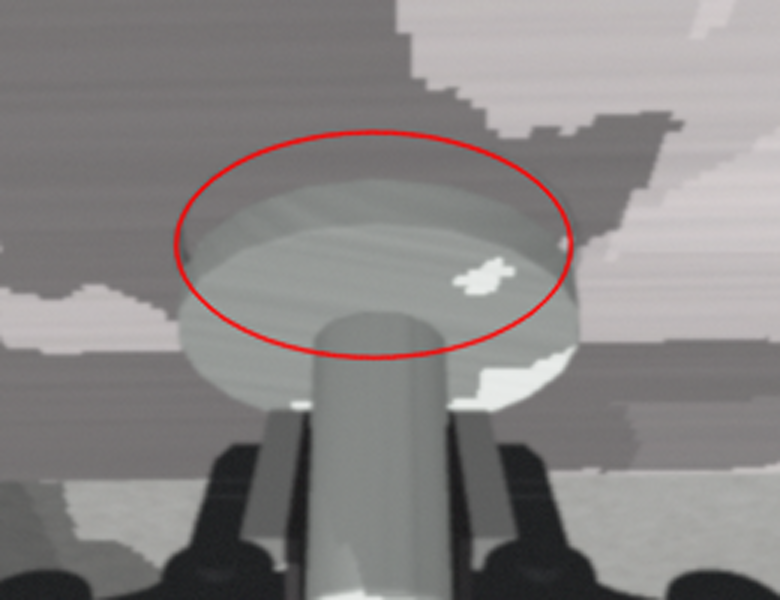

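```bash
python3 - <<'E'
from mv import *
st=sensors.observe(); Q=R.from_quat(st["ee_rot"]).inv()
for n,v in(("down1mm",[0,0,-1]),("x1mm",[1,0,0]),("y1mm",[0,1,0])): print(n,np.round(Q.apply(v)/200,5))
E
```

```text
down1mm [ 0.00308 -0.       0.00394]
x1mm [ 3.94e-03 -1.00e-05 -3.08e-03]
y1mm [-1.e-05 -5.e-03  0.e+00]
```

Emit:
carry_out(
  steps=[
    [[0.0092, 0, 0.0118, 0, 0, 0], [0.0154, 0, 0.0197, 0, 0, 0], [0.02, 0, 0.0256, 0, 0, 0], [0.0246, 0, 0.0315, 0, 0, 0], [0.0246, 0, 0.0315, 0, 0, 0], [0.0246, 0, 0.0315, 0, 0, 0]],
  ],
)

```text
t: 23.7
tcp_pos: [0.5998, 0.0044, 0.0623]
ee_rot: [0.945, -0.001, -0.326, -0.0]
force: [0.6, -0.6, -1.8]
gripper_width: 0.214
finger_force: 59.0
```

Emit:
carry_out(
  steps=[
    [[0.0031, 0, 0.0039, 0, 0, 0], [0.0062, 0, 0.0079, 0, 0, 0], [0.0062, 0, 0.0079, 0, 0, 0], [0.0062, 0, 0.0079, 0, 0, 0]],
  ],
)

```text
t: 24.03
tcp_pos: [0.5999, 0.0043, 0.0605]
ee_rot: [0.945, -0.001, -0.326, -0.0]
force: [-0.3, -0.7, -1.4]
gripper_width: 0.215
finger_force: 59.0
```

Emit:
carry_out(
  steps=[
    [[0.0031, 0, 0.0039, 0, 0, 0], [0.0031, 0, 0.0039, 0, 0, 0], [0.0062, 0, 0.0079, 0, 0, 0], [0.0062, 0, 0.0079, 0, 0, 0]],
  ],
)

```text
t: 24.37
tcp_pos: [0.6001, 0.0044, 0.0595]
ee_rot: [0.946, -0.001, -0.325, -0.0]
force: [1.4, -0.7, 5.2]
gripper_width: 0.218
finger_force: 59.5
```

Emit:
carry_out(
  steps=[
    [[0.0018, 0, 0.0024, 0, 0, 0], [0.0018, 0, 0.0024, 0, 0, 0], [0.0018, 0, 0.0024, 0, 0, 0], [0.0018, 0, 0.0024, 0, 0, 0]],
  ],
)

```text
t: 24.7
tcp_pos: [0.6001, 0.0044, 0.0595]
ee_rot: [0.946, -0.001, -0.325, -0.0]
force: [0.2, 0.7, 7.0]
gripper_width: 0.215
finger_force: 59.6
```

Emit:
carry_out(
  steps=[
    [[0.0028, 0, 0.0036, 0, 0, 0], [0.0028, 0, 0.0036, 0, 0, 0], [0.0028, 0, 0.0036, 0, 0, 0], [0.0028, 0, 0.0036, 0, 0, 0], [0.0028, 0, 0.0036, 0, 0, 0]],
  ],
)

```text
t: 25.12
tcp_pos: [0.6001, 0.0044, 0.0595]
ee_rot: [0.946, -0.001, -0.325, -0.0]
force: [0.7, -0.4, 11.5]
gripper_width: 0.21
finger_force: 60.0
```

Emit:
carry_out(
  steps=[
    [[0, 0, 0, 0, 0, 0], [0, 0, 0, 0, 0, 0], [0, 0, 0, 0, 0, 0], [0, 0, 0, 0, 0, 0]],
  ],
  hand=0.35,
)

```text
t: 25.45
tcp_pos: [0.5997, 0.0044, 0.0565]
ee_rot: [0.945, -0.001, -0.326, -0.0]
force: [0.3, 0.6, -0.3]
gripper_width: 0.649
finger_force: 0.0
```

Emit:
carry_out(
  steps=[
    [[0, 0, -0.08, 0, 0, 0], [0, 0, -0.18, 0, 0, 0], [0, 0, -0.3, 0, 0, 0], [0, 0, -0.3, 0, 0, 0], [-0.1, 0, -0.4, 0, 0.028, 0], [-0.1, 0, -0.4, 0, 0.028, 0], [-0.3, 0, -0.65, 0, 0.05, 0], [-0.3, 0, -0.65, 0, 0.05, 0], [-0.3, 0, -0.65, 0, 0.05, 0]],
  ],
)

```text
t: 26.2
tcp_pos: [0.6326, 0.0044, 0.2045]
ee_rot: [0.986, -0.001, -0.169, 0.0]
force: [1.0, 0.1, 1.3]
gripper_width: 0.647
finger_force: 0.0
```

```bash
python3 - <<'E'
from fit import *
from mv import *
optics.grab_frame("wrist"); st=err(); p=optics.grab_frame("wrist"); c=cam(p,st); r=optics.trace(p,"round_blank")
print(r[0]["p"],fit([(c,r[0]["mask"],None)],"round_blank",[.601,.005,.026,0],freez=False))
s=optics.grab_frame("scene")
a=p["img"][:,:,::-1]; b=cv2.resize(s["img"][100:380,40:400,::-1],(540,420))
cv2.imwrite("pics/f.png",cv2.resize(np.hstack([a,b]),(800,306)))
E
```

```text
t 26.25 tcp [0.6333 0.0043 0.2019] cmd [0.6005 0.0044 0.0707] d_mm [ 3.280e+01 -1.000e-01  1.312e+02] rot_deg [-6.000e-02 -1.833e+01  1.000e-02] q [-0.09  0.8   0.44  1.55 -0.03  3.05] F [ 0.5  0.1 -1. ] w 0.651 ff 0.0
0.58 (array([0.6004, 0.0049, 0.3852, 0.0232]), np.float64(0.02))
```

View pics/f.png

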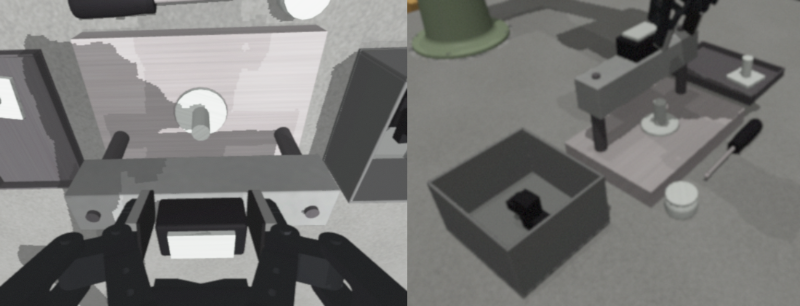

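The last picture shows the blank sitting hub-up in the nest at left-view pixel (201,110). The offcuts are in the bin at right-view pixel (525,208), and the screwdriver, tin and square blank haven't moved. The robot is clear of everything.

```bash
python3 -c "
from plant import robot
print(robot.sign_off())"
```

```text
the job is handed in; nothing more can be done
None
```

The job is handed in at about 26 s of the 72 s limit: all three offcuts are in the scrap bin, and the round blank is hub up on the nest floor, pressed with about 11 N before release; the square blank, screwdriver and tin were not touched.

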